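Fit the keyed vial block into the dry block heater

TASK

Tip the green-fronted bin forward to its stop and lift out the keyed aluminium vial block. Fit the block into the well of the dry block heater, keyway over the brass key, shuffling it about in the loose well until it falls fully home and level - do not drop it from a height. Once it is home, press the heater's green start button, and leave the green bin tipped back shut, with the other two bins and the rest of the bench left alone.

Things in the scene. Friction and masses are not known exactly. Their poses are not given: they have to be found in the camera images.
- vial_block: Keyed aluminium block, 44 mm along x, 64 along y, 34 tall; black lifting post on the middle of its top (16 mm along x, 14 along y, 34 to 76 mm above the underside); 0.15 to 0.31 kg. Origin: centre of the underside, z up. Keyway 12 mm wide, 14 deep, full height, in the middle of its +x side. Starts upright in the green bin, +x to the back; slides to the front wall as the bin tips.
- heater: Dry block heater, blue-grey, fixed: 210 mm along x, 150 along y, flat deck 90 mm above the bench. Origin under its centre, x to its rear. The front 70 mm is a dark panel sloping down to the front. In the deck an open well, 54 mm (x) by 74 mm (y), 32 mm deep, its middle 35 mm behind the origin. The block has 5 mm play all round in it; seated, it stands 2 mm proud of the deck.
- well_floor (a point): Middle of the well's floor, 58 mm above the bench, axes as the heater's; the block's origin belongs here, axes alike. A brass key on the rear wall, 10 mm wide (y), 13 mm into the well, runs from the floor to 8 mm below the deck; its y is within 3.5 mm of the middle, so the seat must be felt for (1 mm play each side in the keyway). Off the key the block rests on top of it, 24 mm above this floor.
- green_unit: Fixed housing of the green-fronted tilt-out bin, 115 mm along x (x to the back), 140 along y, 125 tall; origin under its centre. One of three housings side by side in a fixed stand 446 mm long, with a shelf and stock tray above them up to 197 mm over the bench, level with their fronts.
- green_bin (a joint): Tilt of the green-fronted bin (rad): 0 shut, grows as its top tips forward (to the housing's -x), 0.70 at its stop. About 0.1 N m of friction holds it where it is left; it may fall shut over the last 0.2 rad.
- green_hinge (a point): Middle of the bin's hinge line, along the housing's y at the foot of the front panel; axes as the housing's. From here, bin shut: panel from 4 mm in front to the line, 103 mm tall, 136 wide; floor top 4 mm up, 90 mm deep; 124 mm clear between the side walls (65 mm tall at the front); back wall 50 mm tall.
- green_knob (a point): Middle of the green round knob on the front panel of that bin: 26 mm across, 20 mm thick along its x; 30 mm in front of the hinge line and 78 mm above it when shut. It turns with the bin.
- start_top (a point): Middle of the top of the round green start button (22 mm across) on the sloping panel; its z axis points out of the panel, 27 degrees from vertical towards the heater's front. It springs back; 5 mm travel, 4 N when fully down.
- start (a joint): Travel of the start button (m): 0 up, 0.005 fully down.
- grey_bin (a joint): Tilt of the grey-fronted bin beside it (0 shut). Leave alone.
- white_bin (a joint): Tilt of the white-fronted bin beside it (0 shut). Leave alone.
- plain_block: spare vial block without keyway: dark steel, 44 x 64 x 34 mm with a black lifting post (76 mm high over all); origin under its centre. Not for this job
- amber_bottle: amber glass bottle, 68 mm across, 130 mm tall; origin under its centre
- solvent_bottle: clear glass bottle, 90 mm across, 200 mm tall; origin under its centre
- beaker: glass beaker, 70 mm across, 90 mm tall; origin under its centre
- vial_rack: blue rack of vials, 60 x 110 mm, 38 mm tall; origin under its centre
- wrench: open-ended wrench lying on the bench, 150 mm long along its x axis
- timer: white bench timer, 55 x 65 x 20 mm; origin under its centre

How it is judged:
By the outcome, as a careful person would: the job done as asked, in the order asked, and still so for the second after the job is handed in, with the robot touching nothing.
It also fails if it takes over 67 s, if anything falls off the work surface, if the arm or the gripper's body presses on something with over 40 N, if the wrist force passes 120 N, or if a joint passes its speed limit or range.

ROBOT

A 6-joint arm with a two-finger parallel gripper is mounted at the origin on the work surface. World frame = base frame: x ahead of the robot, y to its left, z up, the work surface at z = 0. Lengths are in m, angles in rad, forces in N, time in s.
With the tool pointing down it reaches from about 0.275 to 0.85 m from the base axis. Payload 5.2 kg.
Tool frame: the origin (TCP) lies midway between the tips of the shut fingers; the grasp point (between the pads) lies 19 mm behind it; x points along the fingers, y is the direction in which the jaws open and shut, and the axes are right-handed (so a half turn about x gives the same grasp; the last joint's range is limited). The gripper opens to 85 mm and grips with 20 to 120 N. Pads are 22 mm wide; open, the fingers measure 114 mm over their backs; the gripper's body (76 mm by 85 mm) begins 54 mm behind the grasp point. The pads swing forward as they close: fully open they stand 13 mm farther back than shut.
Start: joints at [-1.429, 0.259, 1.535, -0, 1.348, -0.203], TCP at [0.186, -0.518, 0.231] pointing down, gripper open.
Joint ranges: [-3.14, 3.14], [-0.91, 2.08], [0.19, 2.58], [-1.22, 4.36], [0.22, 2.71], [-3.12, 3.12]. Speed limits (rad/s): [2.57, 2.57, 3.14, 3.14, 3.14, 3.14].

INTERFACE

Orientations are given as a 3x3 rotation matrix whose columns are the frame's x, y, z axes.
In Python, from workcell import ctrl gives the robot as it stands.
- The arm moves only by the tool carry_out, never from a script. Its argument "rows" is a list that holds one entry, the list of rows, each a list of 6 numbers: the shift along the tool's x, y, z in mm, then the turn, a rotation vector about the tool's x, y, z in rad. A call has 1 to 20 rows; each row is the pose to reach, as a shift and turn from the pose commanded when the call began, along the tool's axes at that moment; what a row does not reach only later rows make up. A row lasts 1/10 s, in which the tool goes at most 50 mm and 8.59 degrees, less where a joint would pass 70% of its speed; a pose out of reach is approached as far as the arm can. A call with a gripper value outside its range is refused whole. "jaw" is the closure in counts, from 0 (fully open) to 255 (shut), set as the call begins (left out, the last holds). The fingers move at their own pace and stop on an object; "newtons" is the grip in N (left out, the last holds). Time passes only in rows, so rows that repeat a pose let the fingers close. It gives the time, the measured TCP pose, the force and the opening at its end, in the units of the state.
- ctrl.sense(): the state, without advancing time (a new reading comes with each control period).
- ctrl.capture(name): name is "side" or "top"; returns a dict with "image" (480x640x3 uint8, red, green, blue), "depth" (480x640 float32, m along the optical axis (not along the pixel's ray), 0 where there is no reading), "camera_matrix" (3x3 intrinsics, pixels), "extrinsics" (4x4, takes a point from camera to world coordinates). Camera axes: x right, y up, looking along -z (the intrinsics and any distortion apply to the point x, -y, -z); pixel columns grow to the right and rows downward; lengths in m; the calibration is good to about 2 mm. A picture is of the moment at which its call begins.
- ctrl.close_job(): hands the job in, once; it reports no verdict.
The state is a dict: "time": time; "qpos": joint angles; "joint_vel": joint speeds; "effort": joint torques, N m; "ee_pos": TCP position; "eef_rot": TCP orientation; "force": force on the tool from outside, world axes, zero at the start; "moment": the same for the moment, N m; "opening": opening from 0.0 (shut) to 1.0 (fully open).
Only numpy, scipy, OpenCV 4.12 (cv2) and the standard library are available. Lean on these libraries where they do the work, as an engineer would, in place of code of your own. Each camera call takes 0.05 s, during which the arm holds its last target.

## Working session

There is one attempt and no reset: what is moved stays moved. The work goes in short steps, Python scripts to look and compute and a tool call to move; the robot and the scene stay as the last step left them, time stands still between calls to the robot, and variables do not carry over. Pictures are saved under pics/ and viewed, and the job is handed in when it is done.

Besides the shell and the picture viewer there is one more tool, called as name([rows], argument=value, ...), one row to a line, values as JSON. carry_out: Moves the arm, as the interface text tells. Its arguments: {"type":"object","properties":{"rows":{"type":"array"},"jaw":{"type":"number"},"newtons":{"type":"number"}},"required":["rows"]}

```bash
mkdir -p pics; ls
cat > h.py <<'E'
import numpy as np, cv2
from workcell import ctrl
def cap(n):
    d=ctrl.capture(n); np.savez(f'{n}.npz',**{k:np.asarray(v) for k,v in d.items()}); return d
def save(d,f): cv2.imwrite('pics/'+f,cv2.cvtColor(np.asarray(d['image']),cv2.COLOR_RGB2BGR))
def load(n): return dict(np.load(f'{n}.npz'))
def ray(d,u,v):
    K=d['camera_matrix'];E=d['extrinsics']
    c=np.array([(u-K[0,2])/K[0,0],-(v-K[1,2])/K[1,1],-1.]); return E[:3,3],E[:3,:3]@c
def onz(d,u,v,z):
    o,r=ray(d,u,v); return o+r*(z-o[2])/r[2]
def dep(d,u,v):
    o,r=ray(d,u,v); return o+r*d['depth'][int(v),int(u)]
def cloud(d):
    K=d['camera_matrix'];E=d['extrinsics'];v,u=np.mgrid[:480,:640];D=d['depth']
    p=np.stack([(u-K[0,2])/K[0,0]*D,-(v-K[1,2])/K[1,1]*D,-D],-1); return p@E[:3,:3].T+E[:3,3]
E
python3 - <<'E'
from h import *
for n in('side','top'):
    d=cap(n);save(d,n+'0.png');print(n,d['camera_matrix'],d['extrinsics'])
print(ctrl.sense())
E
```

```text
pics
side [[495.07623716   0.         315.35719881]
 [  0.         495.07623716 241.91686024]
 [  0.           0.           1.        ]] [[-0.99664197 -0.07919966  0.02078951  0.57243715]
 [ 0.08172647 -0.94646379  0.31229326  0.27382546]
 [-0.005057    0.31294362  0.94975824  1.13693495]
 [ 0.          0.          0.          1.        ]]
top [[434.07892289   0.         319.66495574]
 [  0.         434.07892289 246.24068438]
 [  0.           0.           1.        ]] [[-0.02150372  0.98806344 -0.15253928  0.4193179 ]
 [-0.99964512 -0.01884979  0.01882335 -0.04149876]
 [ 0.01572333  0.15288991  0.98811814  1.08741163]
 [ 0.          0.          0.          1.        ]]
{'time': 0.1, 'qpos': array([-1.42883571e+00,  2.59287786e-01,  1.53596481e+00, -1.02340243e-05,
        1.34801469e+00, -2.02811334e-01]), 'joint_vel': array([-0.00086941, -0.00165826, -0.00370864,  0.00128666,  0.00118167,
        0.00211565]), 'effort': array([ 1.73208929e-03, -4.46968067e+01, -2.91248488e+01, -2.87742441e-04,
        6.19686631e-03, -8.11063536e-07]), 'ee_pos': array([ 0.18583443, -0.51714978,  0.23055187]), 'eef_rot': array([[-2.46814001e-04,  3.37983992e-01, -9.41151826e-01],
       [ 1.65636823e-03, -9.41150426e-01, -3.37983923e-01],
       [-9.99998598e-01, -1.64231315e-03, -3.27536845e-04]]), 'force': array([-0.80041419, -0.63761337,  0.11357358]), 'moment': array([-0.00276867, -0.01933159, -0.03026163]), 'opening': 1.0024737994342487}
```

View pics/side0.png

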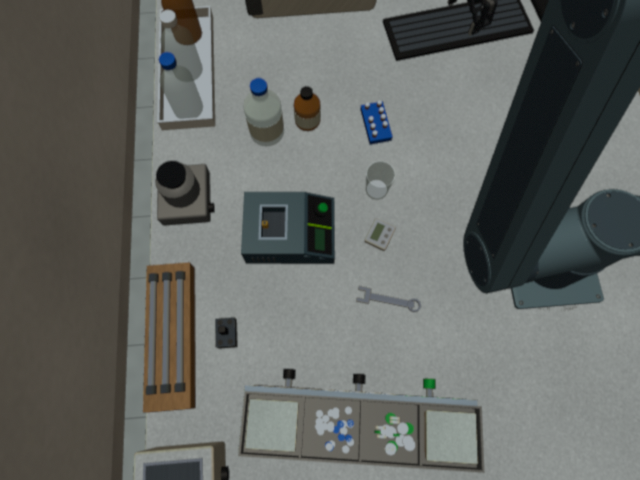

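View pics/top0.png

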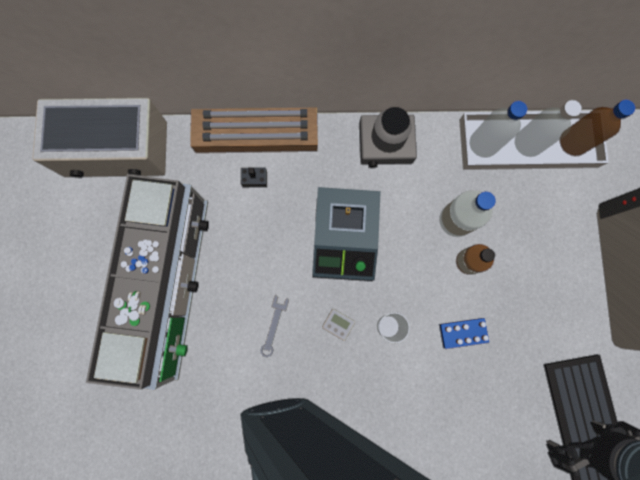

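The views show three bin units at the robot's left: the green knob is at side (430,384) and top (180,350). The heater is at side (288,228) and top (347,233), and its start button is at top (361,266). Next I'll measure these.

Run:
```python
from h import *
for n in('top','side'):
    d=load(n);P=cloud(d);im=d['image'];hsv=cv2.cvtColor(im,cv2.COLOR_RGB2HSV)
    m=(cv2.inRange(hsv,(45,120,40),(80,255,255)))
    k,l,s,c=cv2.connectedComponentsWithStats(m)
    print(n)
    for i in range(1,k):
        if s[i,4]>15:
            q=P[l==i]; print(s[i],c[i].round(1),np.median(q,0).round(4),q.min(0).round(3),q.max(0).round(3))
    # heater deck: height 0.09
    def rect(lo,hi,xr,yr,nm):
        mm=((P[...,2]>lo)&(P[...,2]<hi)&(P[...,0]>xr[0])&(P[...,0]<xr[1])&(P[...,1]>yr[0])&(P[...,1]<yr[1]))
        q=P[mm][:,:2].astype(np.float32); r=cv2.minAreaRect(q*1000); print(nm,len(q),r, np.median(P[mm][:,2]))
        return mm
    rect(.083,.097,(.4,.8),(-.25,.05),'deck')
    rect(.16,.21,(.1,.7),(.2,.6),'stand')
    for (u,v) in ([(348,218),(330,265)] if n=='top' else [(273,222)]): print(u,v,dep(d,u,v))
    # brass
    b=cv2.inRange(hsv,(8,100,60),(28,255,255)); 
    k,l,s,c=cv2.connectedComponentsWithStats(b)
    for i in range(1,k):
        if s[i,4]>4:
            q=P[l==i]; md=np.median(q,0)
            if .4<md[0]<.8 and abs(md[1]+.1)<.2: print('brass',s[i],c[i].round(1),md.round(4),q.min(0).round(3),q.max(0).round(3))
    x0,y0=(300,180) if n=='top' else (235,185)
    cr=cv2.resize(im[y0:y0+110,x0:x0+110],None,fx=5,fy=5,interpolation=cv2.INTER_CUBIC); cv2.imwrite(f'pics/heat_{n}.png',cr[...,::-1])
    x0,y0=(80,170) if n=='top' else (380,360)
    cr=cv2.resize(im[y0:y0+(220 if n=='top' else 110),x0:x0+140],None,fx=(2.5 if n=='top' else 5),fy=(2.5 if n=='top' else 5),interpolation=cv2.INTER_CUBIC); cv2.imwrite(f'pics/bin_{n}.png',cr[...,::-1])
```

```text
top
[356 261  10  10  81] [360.2 265.5] [ 0.5259 -0.1528  0.0897] [ 0.516 -0.166  0.081] [ 0.537 -0.143  0.096]
[142 302   7   8  22] [146.1 304.9] [0.446  0.3022 0.1735] [0.436 0.3   0.171] [0.45  0.312 0.176]
[159 318  25  64 599] [170.9 347.9] [0.3517 0.2771 0.0915] [ 0.283 -0.041  0.03 ] [0.419 0.29  1.087]
[130 320   9   5  29] [134.3 322.2] [0.4097 0.3255 0.1735] [0.406 0.319 0.171] [0.414 0.336 0.177]
[176 344  11  12  91] [180.7 349.8] [0.3465 0.2499 0.1074] [0.335 0.24  0.095] [0.359 0.26  0.113]
deck 3558 ((558.1942749023438, -137.72201538085938), (335.9209899902344, 177.99444580078125), 8.168302536010742) 0.08852755437195042
stand 12276 ((496.9986572265625, 323.8514709472656), (113.6451644897461, 425.10089111328125), 81.88231658935547) 0.18233296326963366
348 218 [ 0.64605183 -0.13128254  0.05893665]
330 265 [ 0.53097199 -0.0841982   0.07189308]
brass [345 208   6   6  22] [347.3 210.3] [ 0.6595 -0.1278  0.0802] [ 0.655 -0.136  0.059] [ 0.668 -0.124  0.086]
side
[318 202  10  11  83] [322.6 206.9] [ 0.526  -0.1529  0.0891] [ 0.515 -0.17   0.075] [0.572 0.274 1.137]
[315 228   9  22 184] [319.1 238.7] [ 0.5399 -0.0824  0.0724] [ 0.529 -0.11   0.064] [0.572 0.274 1.137]
[424 379  11  10 101] [429.  383.2] [0.3478 0.2506 0.1075] [0.337 0.242 0.099] [0.358 0.26  0.114]
[386 413   8  10  39] [388.4 416.5] [0.4461 0.3031 0.1733] [0.437 0.298 0.17 ] [0.45  0.314 0.176]
[407 423   7  11  48] [410.  427.9] [0.409  0.3271 0.1729] [0.403 0.318 0.17 ] [0.414 0.336 0.176]
deck 3714 ((558.673828125, -138.6497802734375), (332.760498046875, 179.29019165039062), 7.601634502410889) 0.08813720379380574
stand 15271 ((496.6868896484375, 322.70562744140625), (110.31450653076172, 425.3634338378906), 81.81439971923828) 0.1790957942517214
273 222 [ 0.64298425 -0.13748499  0.05878552]
brass [262 221   6   7  39] [264.6 223.9] [ 0.6606 -0.127   0.0789] [ 0.572 -0.134  0.056] [0.668 0.274 1.137]
```

View pics/heat_top.png

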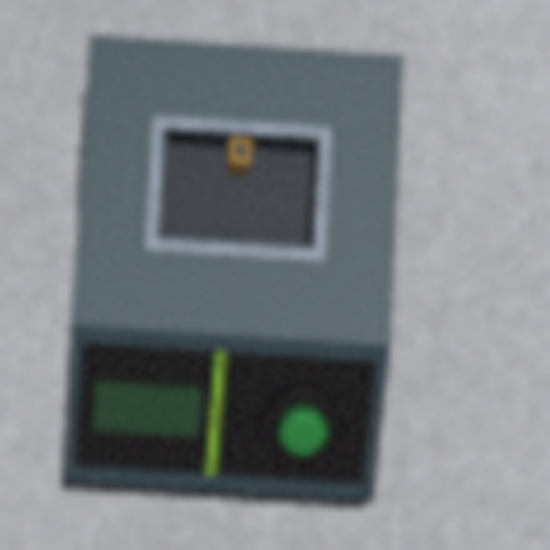

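View pics/bin_top.png

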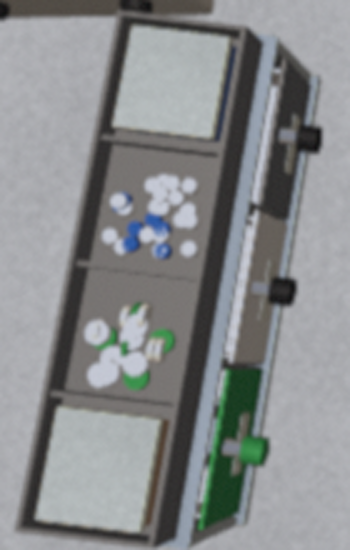

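View pics/heat_side.png

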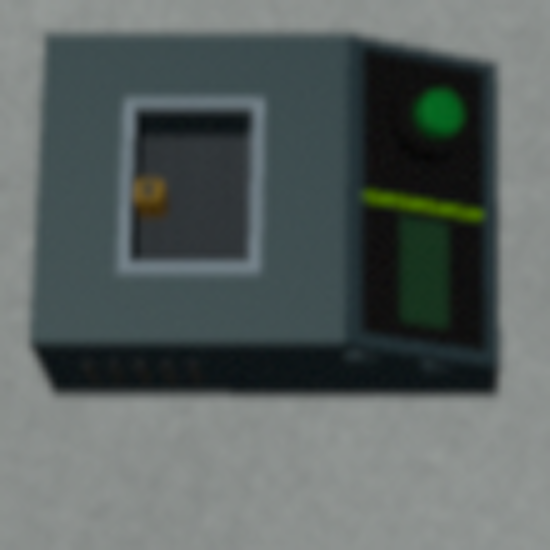

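View pics/bin_side.png

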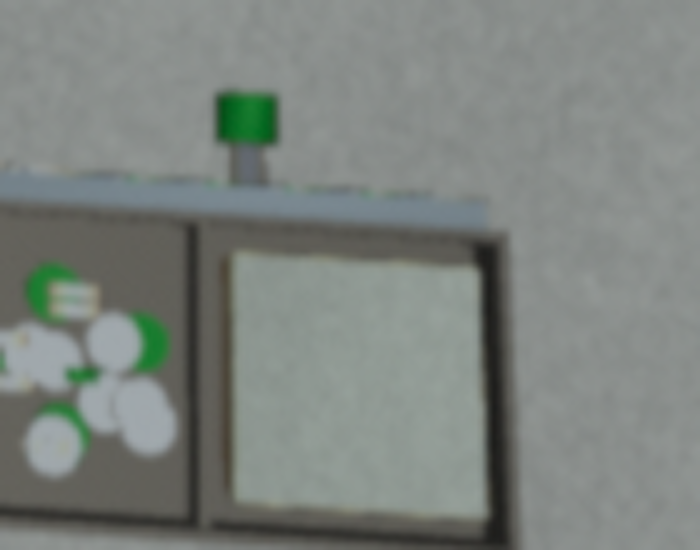

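Run:
```python
from h import *
for n in('top','side'):
    d=load(n);P=cloud(d);im=d['image'];hsv=cv2.cvtColor(im,cv2.COLOR_RGB2HSV)
    print(n)
    def rect(lo,hi,xr,yr,nm):
        mm=((P[...,2]>lo)&(P[...,2]<hi)&(P[...,0]>xr[0])&(P[...,0]<xr[1])&(P[...,1]>yr[0])&(P[...,1]<yr[1])).astype(np.uint8)
        k,l,s,c=cv2.connectedComponentsWithStats(mm);i=1+np.argmax(s[1:,4]);mm=l==i
        q=P[mm][:,:2].astype(np.float32); r=cv2.minAreaRect(q*1000); print(nm,len(q),r, np.median(P[mm][:,2]));print(cv2.boxPoints(r).round(0).tolist())
    rect(.084,.094,(.5,.75),(-.25,.0),'deck')
    rect(.16,.21,(.2,.85),(.2,.5),'stand')
    # well floor region: dark pixels inside rim with depth .055-.063
    rect(.052,.070,(.58,.7),(-.2,-.05),'wellfloor')
    # rim: bright
    g=cv2.cvtColor(im,cv2.COLOR_RGB2GRAY); 
    m=((P[...,2]>.05)&(P[...,2]<.1)&(P[...,0]>.58)&(P[...,0]<.71)&(P[...,1]>-.2)&(P[...,1]<-.06)&(hsv[...,2]>125)&(hsv[...,1]<90)).astype(np.uint8)
    cs,h=cv2.findContours(m,cv2.RETR_CCOMP,cv2.CHAIN_APPROX_NONE)
    for c,hh in zip(cs,h[0]):
        if len(c)>30:
            q=np.array([onz(d,u,v,.09)[:2] for u,v in c[:,0]],np.float32)*1000; print('rim',hh,cv2.minAreaRect(q))
    m=(cv2.inRange(hsv,(45,120,40),(80,255,255)))
    k,l,s,c=cv2.connectedComponentsWithStats(m)
    for i in range(1,k):
        if 80<=s[i,4]<150: print('green',c[i],'at z .09',onz(d,*c[i],.09),' z.1',onz(d,*c[i],.1),'z.105',onz(d,*c[i],.105))
```

```text
top
deck 3286 ((632.944580078125, -126.23454284667969), (150.33474731445312, 157.0821990966797), 85.1313247680664) 0.08861025188806448
[[548.0, -194.0], [705.0, -208.0], [718.0, -58.0], [561.0, -45.0]]
stand 12626 ((499.5595397949219, 323.4862060546875), (113.6451644897461, 430.2746276855469), 81.88231658935547) 0.18291986344685413
[[279.0, 298.0], [705.0, 237.0], [721.0, 349.0], [295.0, 410.0]]
wellfloor 603 ((644.2406005859375, -127.53385925292969), (73.30179595947266, 49.336185455322266), 84.97415924072266) 0.05700586203960478
[[616.0, -162.0], [666.0, -166.0], [672.0, -93.0], [623.0, -89.0]]
rim [ 4  0  2 -1] ((641.5125122070312, -127.25044250488281), (86.75538635253906, 67.27055358886719), 85.18523406982422)
rim [ 3 -1 -1  1] ((641.43212890625, -126.74458312988281), (78.80513763427734, 57.96622848510742), 85.32447052001953)
green [360.18518519 265.51851852] at z .09 [ 0.52639541 -0.15324437  0.09      ]  z.1 [ 0.52532186 -0.15212401  0.1       ] z.105 [ 0.52478508 -0.15156384  0.105     ]
green [180.72527473 349.79120879] at z .09 [0.34542175 0.25457845 0.09      ]  z.1 [0.34616
[... 662 characters left out ...]
19.0, -99.0]]
rim [ 1 -1 -1 -1] ((634.4645385742188, -87.7158203125), (46.61399841308594, 12.932989120483398), 12.95107650756836)
rim [ 2  0 -1 -1] ((672.8623046875, -102.26637268066406), (10.269400596618652, 31.040185928344727), 18.439395904541016)
rim [ 3  1 -1 -1] ((611.4490966796875, -126.87877655029297), (45.86555480957031, 8.009374141693115e-05), 86.37556457519531)
green [322.56626506 206.92771084] at z .09 [ 0.52628166 -0.15274415  0.09      ]  z.1 [ 0.52672252 -0.14866969  0.1       ] z.105 [ 0.52694296 -0.14663246  0.105     ]
green [429.00990099 383.18811881] at z .09 [0.34398669 0.25021822 0.09      ]  z.1 [0.34616878 0.25044371 0.1       ] z.105 [0.34725982 0.25055645 0.105     ]
```

Run:
```python
from h import *
X=np.array([.1418,.9899]);Y=np.array([-.9899,.1418]);H=np.array([.3505,.2807])
for n in('top','side'):
    d=load(n);P=cloud(d)
    print(n)
    q=P.reshape(-1,3); l=np.c_[(q[:,:2]-H)@X,(q[:,:2]-H)@Y,q[:,2]]
    s=l[(abs(l[:,1])<.08)&(l[:,0]>-.06)&(l[:,0]<.03)&(l[:,2]>.02)&(l[:,2]<.3)]
    for a in np.arange(-.045,.03,.005):
        t=s[(s[:,0]>=a)&(s[:,0]<a+.005)&(abs(s[:,1])>.02)]
        if len(t): print(round(a,3),len(t),np.percentile(t[:,2],[5,50,95]).round(3))
    im=d['image'];hsv=cv2.cvtColor(im,cv2.COLOR_RGB2HSV)
    b=cv2.inRange(hsv,(8,100,60),(28,255,255)).astype(bool)&(P[...,0]>.6)&(P[...,0]<.7)&(P[...,1]>-.2)&(P[...,1]<-.05)
    v,u=np.nonzero(b); print([ (a,c,hsv[c,a].tolist(),P[c,a].round(3).tolist()) for a,c in zip(u,v)])
```

```text
top
-0.01 15 [0.049 0.085 0.118]
-0.005 808 [0.028 0.092 0.146]
-0.0 217 [0.037 0.144 0.148]
0.005 629 [0.144 0.167 0.196]
0.01 111 [0.084 0.195 0.198]
0.015 17 [0.073 0.187 0.197]
0.02 210 [0.056 0.178 0.196]
0.025 166 [0.165 0.18  0.197]
[(np.int64(345), np.int64(208), [18, 111, 76], [0.668, -0.124, 0.07]), (np.int64(346), np.int64(208), [19, 133, 125], [0.666, -0.125, 0.08]), (np.int64(347), np.int64(208), [19, 123, 131], [0.666, -0.128, 0.08]), (np.int64(348), np.int64(208), [19, 117, 126], [0.666, -0.13, 0.081]), (np.int64(349), np.int64(208), [19, 133, 128], [0.665, -0.132, 0.081]), (np.int64(350), np.int64(208), [20, 119, 92], [0.668, -0.136, 0.071]), (np.int64(345), np.int64(209), [18, 101, 86], [0.668, -0.125, 0.059]), (np.int64(346), np.int64(209), [20, 126, 128], [0.664, -0.125, 0.08]), (np.int64(349), np.int64(209), [19, 112, 125], [0.662, -0.132, 0.086]), (np.int64(346), np.int64(210), [20, 126, 127], [0.66, -0.125, 0.085]), (np.int64(349), np.int64(210), [19, 105, 122], [0.661, -0.132, 0.081]), (np.int64(346), np.int64(211), [20, 133, 128], [0.658, -0.125, 0.081]), (np.
[... 2941 characters left out ...]
4(262), np.int64(226), [19, 136, 60], [0.668, -0.125, 0.071]), (np.int64(263), np.int64(226), [20, 206, 67], [0.666, -0.126, 0.068]), (np.int64(264), np.int64(226), [20, 203, 69], [0.664, -0.126, 0.067]), (np.int64(265), np.int64(226), [20, 217, 67], [0.661, -0.126, 0.067]), (np.int64(266), np.int64(226), [20, 206, 67], [0.659, -0.125, 0.068]), (np.int64(267), np.int64(226), [19, 177, 62], [0.657, -0.125, 0.069]), (np.int64(264), np.int64(227), [18, 174, 63], [0.664, -0.126, 0.062]), (np.int64(265), np.int64(227), [19, 192, 61], [0.662, -0.128, 0.056]), (np.int64(266), np.int64(227), [20, 184, 61], [0.66, -0.125, 0.062]), (np.int64(267), np.int64(227), [18, 145, 60], [0.657, -0.124, 0.065])]
```

```bash
cat >> h.py <<'E'
from scipy.spatial.transform import Rotation as Ro
X=np.array([.1418,.9899,0]);Y=np.array([-.9899,.1418,0]);Z=np.array([0,0,1.]);HG=np.array([.3505,.2807,.0225])
HX=np.array([.9963,-.0854,0]);HY=np.array([.0854,.9963,0]);WELL=np.array([.6416,-.1272,.058])
def Rt(fx,fy): # lean dir/tool axes from tool x and y
    fx=fx/np.linalg.norm(fx); fy=fy-fx*(fx@fy); fy/=np.linalg.norm(fy); return np.c_[fx,fy,np.cross(fx,fy)]
def Rbin(a): return Rt(np.sin(a)*X-np.cos(a)*Z,-Y)
def row(p,R,s=None):
    s=s or ctrl.sense(); R0=s['eef_rot']; sh=R0.T@(np.asarray(p)-s['ee_pos'])*1000
    rv=Ro.from_matrix(R0.T@R).as_rotvec(); print([round(float(x),1) for x in sh],[round(float(x),4) for x in rv],'deg',np.degrees(np.linalg.norm(rv)).round(1)); 
def hloc(x,y,z): return HG+x*X+y*Y+z*Z
def st():
    s=ctrl.sense(); print(round(s['time'],2),'q',s['qpos'].round(3),'p',s['ee_pos'].round(4),'F',s['force'].round(1),'M',s['moment'].round(2),'op',round(s['opening'],3)); return s
E
python3 - <<'E'
from h import *
Ri=Rt(np.array([0,0,-1.]),np.array([.8,-.6,0]))
row([.42,-.2,.28],Ri)
R=Rbin(.6); g=hloc(-.034,0,.078)
t=g+.014*R[:,0]
print(g,t); row(t-.12*R[:,0],R)
E
```

```text
[-49.0, -219.4, -327.6] [-0.5825, -0.0008, 0.0015] deg 33.4
[0.3456788 0.2470434 0.1005   ] [0.34679973 0.25486854 0.08894532]
[43.7, -612.2, -380.7] [-1.0501, 0.5382, -0.3234] deg 70.1
```

carry_out([
  [[-49,-219,-328,-0.58,0,0],[-49,-219,-328,-0.58,0,0],[-49,-219,-328,-0.58,0,0],[-49,-219,-328,-0.58,0,0],[-49,-219,-328,-0.58,0,0],[-49,-219,-328,-0.58,0,0],[-49,-219,-328,-0.58,0,0],[-49,-219,-328,-0.58,0,0]],
], jaw=90, newtons=30)

```text
time: 0.9
ee_pos: [0.4213, -0.1986, 0.2805]
eef_rot: [[-0.0, 0.798, -0.602], [0.0, -0.602, -0.798], [-1.0, -0.0, -0.0]]
force: [0.9, -0.9, 0.1]
opening: 0.648
```

Run:
```python
from h import *
st()
R=Rbin(.6); g=hloc(-.034,0,.078)
t=g+.019*R[:,0]
row(t-.10*R[:,0],R)
```

```text
0.9 q [-0.681  0.074  1.639  0.     1.429 -0.035] p [ 0.4213 -0.1986  0.2805] F [ 0.9 -0.9  0.1] M [-0.04 -0.01  0.02] op 0.648
[113.2, -306.5, -270.2] [-0.4884, 0.587, -0.151] deg 44.6
```

carry_out([
  [[113,-306,-270,-0.488,0.587,-0.151],[113,-306,-270,-0.488,0.587,-0.151],[113,-306,-270,-0.488,0.587,-0.151],[113,-306,-270,-0.488,0.587,-0.151],[113,-306,-270,-0.488,0.587,-0.151],[113,-306,-270,-0.488,0.587,-0.151],[113,-306,-270,-0.488,0.587,-0.151],[113,-306,-270,-0.488,0.587,-0.151],[113,-306,-270,-0.488,0.587,-0.151],[113,-306,-270,-0.488,0.587,-0.151],[113,-306,-270,-0.488,0.587,-0.151],[113,-306,-270,-0.488,0.587,-0.151]],
])

```text
time: 2.1
ee_pos: [0.3398, 0.1983, 0.1676]
eef_rot: [[0.082, 0.99, -0.117], [0.558, -0.143, -0.817], [-0.826, 0.001, -0.564]]
force: [0.6, -0.1, -0.0]
opening: 0.651
```

Run:
```python
from h import *
st()
R=Rbin(.6); g=hloc(-.034,0,.078)
t=g+.019*R[:,0]
row(t,R)
for n in('top','side'): save(cap(n),n+'1.png')
```

```text
2.1 q [-0.363 -0.041  2.229  0.637  1.183 -0.537] p [0.3398 0.1983 0.1676] F [ 0.6 -0.1 -0. ] M [-0.23  0.05  0.04] op 0.651
[102.1, -1.2, -2.7] [-0.0001, 0.0008, -0.0016] deg 0.1
```

View pics/top1.png

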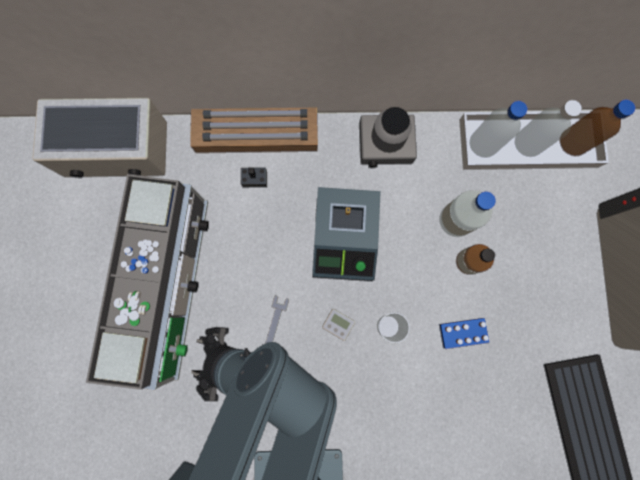

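View pics/side1.png

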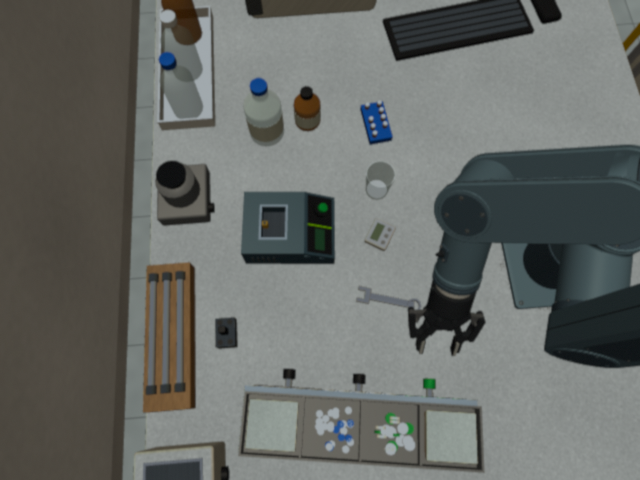

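carry_out([
  [[40,-1,-3,0,0,0],[80,-1,-3,0,0,0],[92,-1,-3,0,0,0],[102,-1,-3,0,0,0],[102,-1,-3,0,0,0]],
])

```text
time: 2.7
ee_pos: [0.3465, 0.2586, 0.0843]
eef_rot: [[0.079, 0.99, -0.119], [0.559, -0.143, -0.817], [-0.825, -0.001, -0.565]]
force: [0.1, 0.3, 0.7]
opening: 0.646
```

carry_out([
  [[0,0,0,0,0,0],[0,0,0,0,0,0],[0,0,0,0,0,0],[0,0,0,0,0,0],[0,0,0,0,0,0],[0,0,0,0,0,0]],
], jaw=255, newtons=30)

```text
time: 3.3
ee_pos: [0.3471, 0.2582, 0.0856]
eef_rot: [[0.082, 0.99, -0.116], [0.558, -0.143, -0.817], [-0.826, 0.002, -0.564]]
force: [-2.7, -5.8, 6.8]
opening: 0.293
```

Run:
```python
from h import *
s=st()
# arc: grip relative (knob) follow rotation about hinge
import json
l0=s['ee_pos']; 
for th in np.arange(.1,.81,.1):
    a=.6+ .3*th/.7
    k0=np.array([-.034,0,.078])
    k=hloc(k0[0]*np.cos(th)-k0[2]*np.sin(th),0,k0[2]*np.cos(th)+k0[0]*np.sin(th))
    R=Rbin(a); off=s['ee_pos']-hloc(*k0)-.019*Rbin(.6)[:,0]
    row(k+.019*R[:,0]+off,R)
```

```text
3.3 q [-0.162  0.163  2.308  0.826  0.875 -0.631] p [0.3471 0.2582 0.0856] F [-2.7 -5.8  6.8] M [-0.36  0.29  0.12] op 0.293
[-1.2, -0.0, 7.6] [0.0006, 0.0432, -0.0022] deg 2.5
[-1.6, -0.0, 15.3] [0.0007, 0.086, -0.0022] deg 4.9
[-1.1, -0.0, 23.0] [0.0007, 0.1289, -0.0022] deg 7.4
[0.1, -0.0, 30.6] [0.0008, 0.1717, -0.0022] deg 9.8
[2.1, -0.0, 38.0] [0.0008, 0.2146, -0.0022] deg 12.3
[5.0, -0.0, 45.1] [0.0008, 0.2574, -0.0021] deg 14.8
[8.5, -0.0, 52.0] [0.0009, 0.3003, -0.0021] deg 17.2
[12.8, -0.1, 58.4] [0.0009, 0.3432, -0.0021] deg 19.7
```

carry_out([
  [[-0.6,0,3.8,0,0.02,0],[-1.2,0,7.6,0,0.043,0],[-1.5,0,11.4,0,0.065,0],[-1.6,0,15.3,0,0.086,0],[-1.4,0,19.1,0,0.107,0],[-1.1,0,23,0,0.129,0],[-0.5,0,26.8,0,0.15,0],[0.1,0,30.6,0,0.172,0],[1.1,0,34.3,0,0.193,0],[2.1,0,38,0,0.215,0],[3.5,0,41.6,0,0.236,0],[5,0,45.1,0,0.257,0],[6.8,0,48.6,0,0.279,0],[8.5,0,52,0,0.3,0],[9.3,0,53.3,0,0.3,0],[9.3,0,53.3,0,0.3,0]],
])

```text
time: 4.9
ee_pos: [0.3416, 0.2196, 0.0471]
eef_rot: [[0.113, 0.99, -0.089], [0.775, -0.144, -0.616], [-0.622, 0.001, -0.783]]
force: [-2.2, -5.5, 4.2]
opening: 0.291
```

Run:
```python
from h import *
st()
for n in('top','side'): save(cap(n),n+'2.png')
```

```text
4.9 q [-0.55   0.48   2.43   1.019  1.007 -1.319] p [0.3416 0.2196 0.0471] F [-2.2 -5.5  4.2] M [-0.21  0.15  0.18] op 0.291
```

View pics/side2.png

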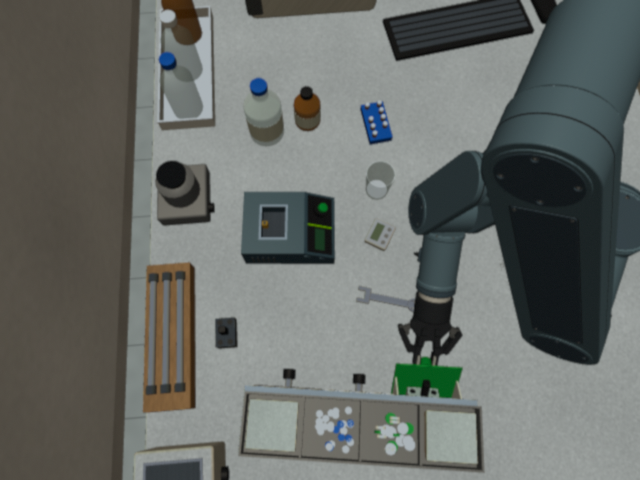

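carry_out([
  [[0,0,0,0,0,0],[0,0,0,0,0,0],[0,0,0,0,0,0],[-10,0,0,0,0,0],[-30,0,0,0,0,0],[-60,0,0,0,0,0],[-90,0,0,0,0,0],[-90,0,0,0,0,0]],
], jaw=90)

```text
time: 5.8
ee_pos: [0.3325, 0.1479, 0.1037]
eef_rot: [[0.115, 0.989, -0.087], [0.773, -0.145, -0.618], [-0.624, 0.004, -0.781]]
force: [0.4, 0.4, -0.6]
opening: 0.647
```

Run:
```python
from h import *
st()
for n in('top','side'):
    d=cap(n);im=d['image'];save(d,n+'3.png')
    x0,y0=(120,300) if n=='top' else (360,340)
    cr=cv2.resize(im[y0:y0+100,x0:x0+130],None,fx=5,fy=5,interpolation=cv2.INTER_CUBIC); cv2.imwrite(f'pics/b3_{n}.png',cr[...,::-1])
```

```text
5.8 q [-0.764  0.302  2.371  0.75   1.21  -1.171] p [0.3325 0.1479 0.1037] F [ 0.4  0.4 -0.6] M [-0.41 -0.01  0.03] op 0.647
```

View pics/b3_side.png

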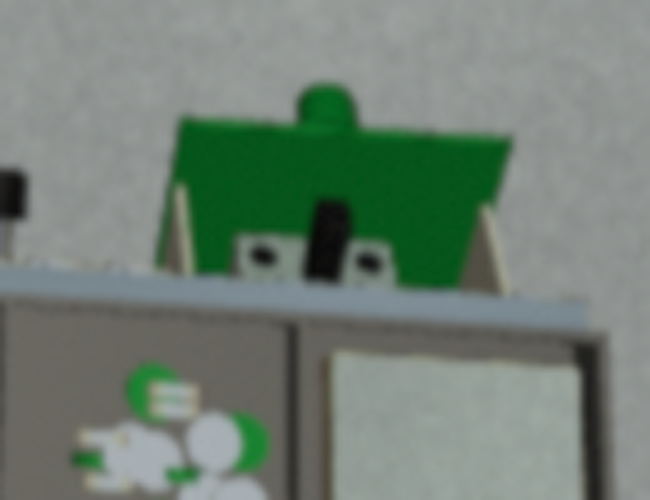

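View pics/b3_top.png

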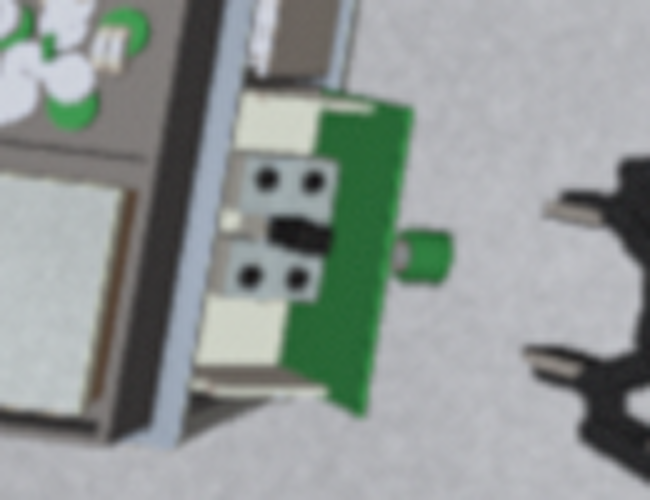

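The crops show the bin tipped to its stop with the block in it. The post's tip is near top px (184,348) and side px (426,381). Now I'll measure the post and block in the bin frame.

Run:
```python
from h import *
th=.7
Bx=np.cos(th)*X+np.sin(th)*Z; Bz=-np.sin(th)*X+np.cos(th)*Z
for n in('top','side'):
    d=load(n);P=cloud(d);g=d['image'].max(-1)
    L=np.stack([(P-HG)@Bx,(P-HG)@Y,(P-HG)@Bz],-1)
    m=(g<45)&(abs(L[...,1])<.05)&(L[...,0]>-.01)&(L[...,0]<.05)&(L[...,2]>.03)&(L[...,2]<.11)
    q=L[m];v,u=np.nonzero(m);print(n,len(q),u.min(),u.max(),v.min(),v.max())
    for z0 in (.036,.045,.055,.065,.075):
        t=q[(q[:,2]>=z0)&(q[:,2]<z0+.01)]
        if len(t): print(z0,len(t),'x',np.percentile(t[:,0],[5,50,95]).round(3),'y',np.percentile(t[:,1],[5,50,95]).round(3))
    # block top
    m2=(abs(L[...,2]-.038)<.004)&(abs(L[...,1])<.06)&(L[...,0]>-.005)&(L[...,0]<.06)
    r=cv2.minAreaRect((L[m2][:,:2]*1000).astype(np.float32));print('blocktop',m2.sum(),r,L[m2].min(0),L[m2].max(0))
    gp=cv2.inRange(cv2.cvtColor(d['image'],cv2.COLOR_RGB2HSV),(45,120,40),(80,255,255))>0
    pm=gp&(abs(L[...,1])<.06)&(L[...,2]>.05)&(L[...,2]<.1)&(abs(L[...,0])<.02)
    print('panel x',np.percentile(L[pm],[10,50,90],axis=0).round(4).tolist(), L[pm].max(0))
```

```text
top 65 169 185 335 356
0.036 2 x [0.033 0.034 0.034] y [-0.023 -0.005  0.014]
0.045 7 x [0.028 0.03  0.03 ] y [-0.009 -0.006 -0.003]
0.055 9 x [0.025 0.03  0.031] y [-0.01  -0.008 -0.002]
0.065 15 x [0.018 0.027 0.031] y [-0.009 -0.006 -0.001]
0.075 20 x [0.019 0.025 0.031] y [-0.01  -0.005 -0.001]
blocktop 302 ((20.459779739379883, 0.10905075073242188), (46.286827087402344, 118.929931640625), 0.4434717893600464) [-0.00249559 -0.05952385  0.03400813] [0.04380699 0.05940891 0.04198222]
panel x [[-0.0011, -0.0471, 0.055], [-0.0, 0.0008, 0.0759], [0.0012, 0.0479, 0.0957]] [0.01473347 0.05999502 0.09988041]
side 117 411 434 380 395
0.036 11 x [0.01  0.014 0.028] y [-0.029 -0.005  0.019]
0.045 21 x [0.022 0.028 0.029] y [-0.011 -0.008  0.   ]
0.055 26 x [0.019 0.028 0.03 ] y [-0.011 -0.007 -0.001]
0.065 31 x [0.021 0.028 0.03 ] y [-0.011 -0.005  0.001]
0.075 27 x [0.018 0.023 0.029] y [-0.01  -0.006  0.   ]
blocktop 285 ((9.66491985321045, 2.6053428649902344), (29.06488800048828, 114.82157897949219), 0.0819782167673111) [-0.00488622 -0.05482299  0.03401205] [0.02421566 0.05999993 0.04198085]
panel x [[-0.0031, -0.0474, 0.0559], [-0.0013, 0.0001, 0.0765], [0.0006, 0.0477, 0.0956]] [0.01840879 0.05970922 0.09997451]
```

Run:
```python
from h import *
th=.7
Bx=np.cos(th)*X+np.sin(th)*Z; Bz=-np.sin(th)*X+np.cos(th)*Z
s=st();e=s['ee_pos']-HG;print('B',e@Bx,e@Y,e@Bz)
R=Rbin(.7)
for z in(.16,.13,.045): 
    p=HG+.022*Bx-.0053*Y+z*Bz; print(p.round(3)); row(p,R)
```

```text
5.9 q [-0.76   0.305  2.374  0.753  1.207 -1.172] p [0.3313 0.1503 0.103 ] F [ 0.7  0.4 -0.1] M [-0.37  0.02 -0.05] op 0.646
B -0.048974904493791875 0.0005421203360324922 0.1464401201014226
[0.344 0.195 0.159]
[0.7, 5.8, -72.3] [-0.0003, -0.199, -0.0022] deg 11.4
[0.346 0.214 0.136]
[30.2, 5.8, -66.3] [-0.0003, -0.199, -0.0022] deg 11.4
[0.354 0.268 0.071]
[113.5, 5.6, -49.5] [-0.0003, -0.199, -0.0022] deg 11.4
```

carry_out([
  [[1,6,-36,0,-0.1,0],[1,6,-72,0,-0.199,0],[1,6,-72,0,-0.199,0],[1,6,-72,0,-0.199,0]],
])

```text
time: 6.3
ee_pos: [0.342, 0.1968, 0.1588]
eef_rot: [[0.089, 0.991, -0.103], [0.638, -0.136, -0.757], [-0.764, 0.002, -0.645]]
force: [-0.8, 0.0, -0.2]
opening: 0.646
```

Run:
```python
from h import *
th=.7
Bx=np.cos(th)*X+np.sin(th)*Z; Bz=-np.sin(th)*X+np.cos(th)*Z
s=st();R=Rbin(.7)
row(HG+.022*Bx-.0053*Y+.045*Bz,R)
for n in('top','side'):
    d=cap(n);im=d['image'];save(d,n+'4.png')
    x0,y0=(120,300) if n=='top' else (360,340)
    cr=cv2.resize(im[y0:y0+100,x0:x0+130],None,fx=5,fy=5,interpolation=cv2.INTER_CUBIC); cv2.imwrite(f'pics/b4_{n}.png',cr[...,::-1])
```

```text
6.3 q [-0.458  0.021  2.271  0.713  1.21  -0.707] p [0.342  0.1968 0.1588] F [-0.8  0.  -0.2] M [-0.32  0.04  0.04] op 0.646
[113.5, 2.1, 1.5] [0.0057, -0.0007, 0.002] deg 0.3
```

View pics/b4_side.png

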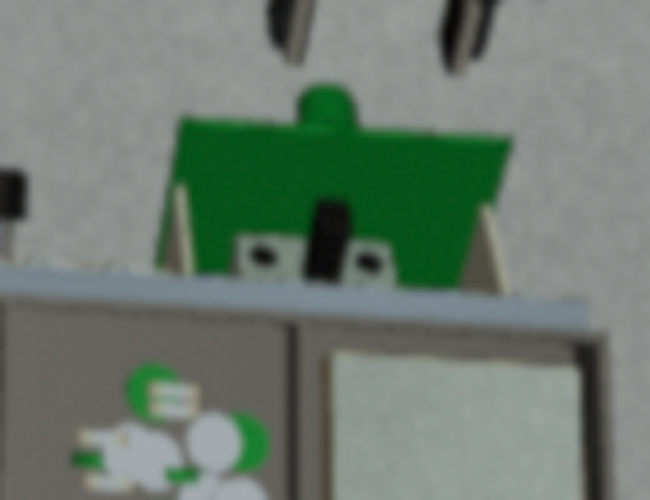

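View pics/b4_top.png

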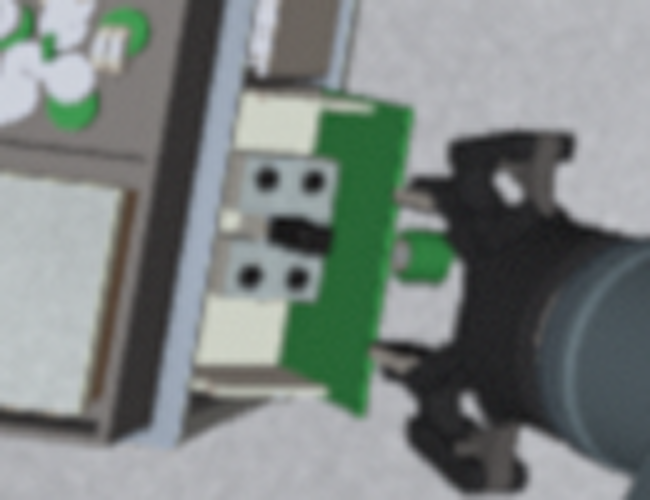

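carry_out([
  [[30,2,1.5,0,0,0],[60,2,1.5,0,0,0],[85,2,1.5,0,0,0],[100,2,1.5,0,0,0],[107,2,1.5,0,0,0],[112,2,1.5,0,0,0],[112,2,1.5,0,0,0]],
])

```text
time: 7.1
ee_pos: [0.3552, 0.2646, 0.0716]
eef_rot: [[0.091, 0.99, -0.111], [0.639, -0.143, -0.756], [-0.764, -0.002, -0.645]]
force: [-0.3, 0.1, -0.2]
opening: 0.649
```

carry_out([
  [[0,0,0,0,0,0],[0,0,0,0,0,0],[0,0,0,0,0,0],[0,0,0,0,0,0],[0,0,0,0,0,0],[0,0,0,0,0,0],[0,0,0,0,0,0]],
], jaw=255, newtons=50)

```text
time: 7.8
ee_pos: [0.3554, 0.2649, 0.0724]
eef_rot: [[0.092, 0.99, -0.108], [0.638, -0.142, -0.756], [-0.764, 0.0, -0.645]]
force: [-2.8, -3.1, 4.8]
opening: 0.152
```

Run:
```python
from h import *
st()
```

```text
7.8 q [-0.228  0.258  2.338  0.967  0.896 -0.848] p [0.3554 0.2649 0.0724] F [-2.8 -3.1  4.8] M [-0.26  0.22  0.15] op 0.152
```

carry_out([
  [[-5,0,0,0,0,0],[-12,0,0,0,0,0],[-25,0,0,0,0,0],[-45,0,0,0,0,0],[-65,0,0,0,0,0],[-85,0,0,0,0,0],[-105,0,0,0,0,0],[-125,0,0,0,0,0],[-125,0,0,0,0,0]],
])

```text
time: 8.7
ee_pos: [0.3452, 0.1831, 0.1688]
eef_rot: [[0.096, 0.99, -0.108], [0.636, -0.144, -0.758], [-0.766, 0.004, -0.643]]
force: [0.7, 0.6, -2.4]
opening: 0.154
```

Run:
```python
from h import *
st()
for n in('top','side'):
    d=cap(n);save(d,n+'5.png')
# target over well, tool down, tool y = -HY
R=Rt(np.array([0,0,-1.]),-HY)
Ri=Rt(np.array([0,0,-1.]),np.array([.8,-.6,0]))
print('via');row([.42,0.08,.26],Ri); print('well+')
row(WELL+[0,0,.041+.08],R)
```

```text
8.7 q [-0.495  0.004  2.252  0.691  1.249 -0.701] p [0.3452 0.1831 0.1688] F [ 0.7  0.6 -2.4] M [-0.61  0.07 -0.03] op 0.154
via
[-130.3, 90.2, 11.4] [0.479, -0.6851, 0.1738] deg 48.9
well+
[-179.7, 339.2, 196.2] [1.4453, -0.5598, 0.5266] deg 93.8
```

View pics/top5.png

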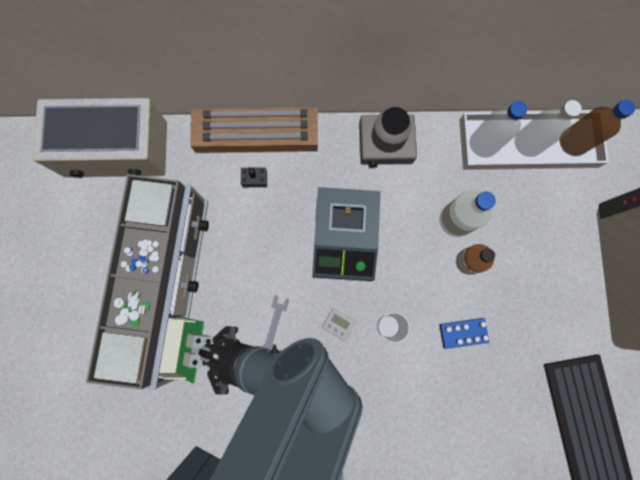

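View pics/side5.png

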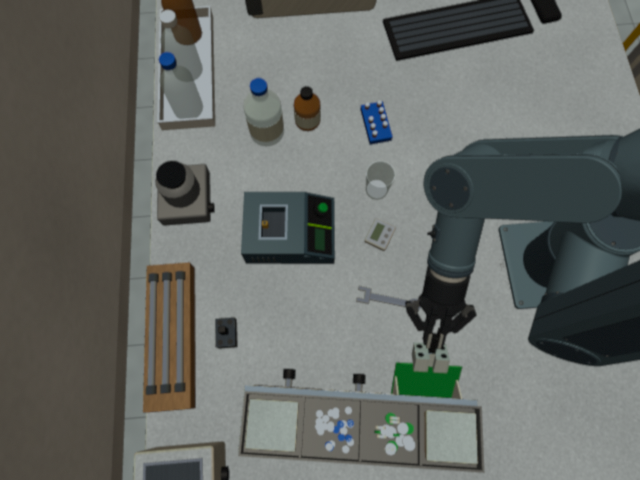

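carry_out([
  [[-45,20,0,0,0,0],[-90,45,5,0.1,-0.14,0.04],[-130,90,11,0.2,-0.28,0.08],[-130,90,11,0.479,-0.685,0.174],[-130,90,11,0.479,-0.685,0.174],[-130,90,11,0.479,-0.685,0.174],[-130,90,11,0.479,-0.685,0.174],[-130,90,11,0.479,-0.685,0.174],[-130,90,11,0.479,-0.685,0.174]],
])

```text
time: 9.7
ee_pos: [0.419, 0.0825, 0.2585]
eef_rot: [[-0.003, 0.804, -0.595], [0.004, -0.595, -0.804], [-1.0, -0.005, -0.001]]
force: [-0.6, 0.0, -2.7]
opening: 0.151
```

Run:
```python
from h import *
st()
R=Rt(np.array([0,0,-1.]),-HY)
row(WELL+[0,0,.041+.08],R)
```

```text
9.7 q [-0.071  0.015  1.755  0.004  1.375  0.565] p [0.419  0.0825 0.2585] F [-0.6  0.  -2.7] M [-0.05  0.02 -0.02] op 0.151
[78.0, 304.1, 36.2] [1.0191, 0.0016, 0.0051] deg 58.4
```

carry_out([
  [[0,304,36,1.02,0,0],[0,304,36,1.02,0,0],[0,304,36,1.02,0,0],[0,304,36,1.02,0,0],[0,304,36,1.02,0,0],[0,304,36,1.02,0,0],[0,304,36,1.02,0,0],[40,304,36,1.02,0.002,0.005],[70,304,36,1.02,0.002,0.005],[70,304,36,1.02,0.002,0.005]],
])

```text
time: 10.7
ee_pos: [0.6375, -0.1301, 0.1831]
eef_rot: [[-0.008, -0.092, -0.996], [0.004, -0.996, 0.092], [-1.0, -0.003, 0.008]]
force: [-0.8, -0.5, -2.7]
opening: 0.154
```

Run:
```python
from h import *
s=st();print(s['eef_rot'].round(3))
for n in('top','side'):
    d=cap(n);im=d['image'];save(d,n+'6.png')
    x0,y0=(290,170) if n=='top' else (215,175)
    cr=cv2.resize(im[y0:y0+110,x0:x0+130],None,fx=5,fy=5,interpolation=cv2.INTER_CUBIC); cv2.imwrite(f'pics/h6_{n}.png',cr[...,::-1])
```

```text
10.7 q [-3.730e-01  4.760e-01  1.335e+00  1.000e-03  1.340e+00  1.290e+00] p [ 0.6375 -0.1301  0.1831] F [-0.8 -0.5 -2.7] M [0.04 0.02 0.04] op 0.154
[[-0.008 -0.092 -0.996]
 [ 0.004 -0.996  0.092]
 [-1.    -0.003  0.008]]
```

View pics/h6_top.png

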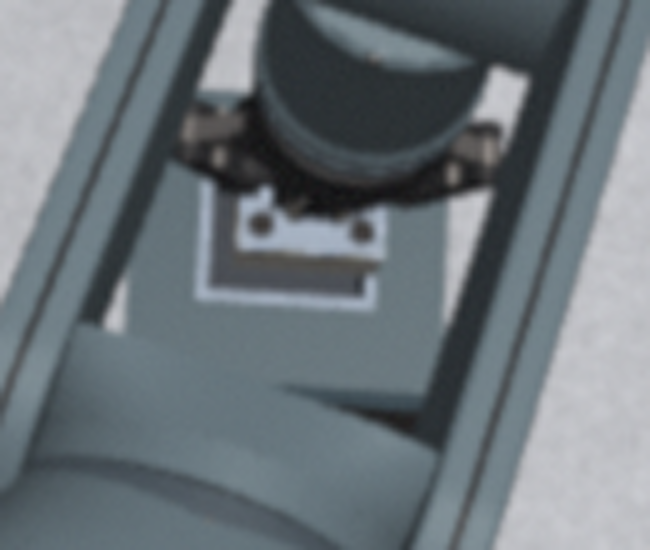

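View pics/h6_side.png

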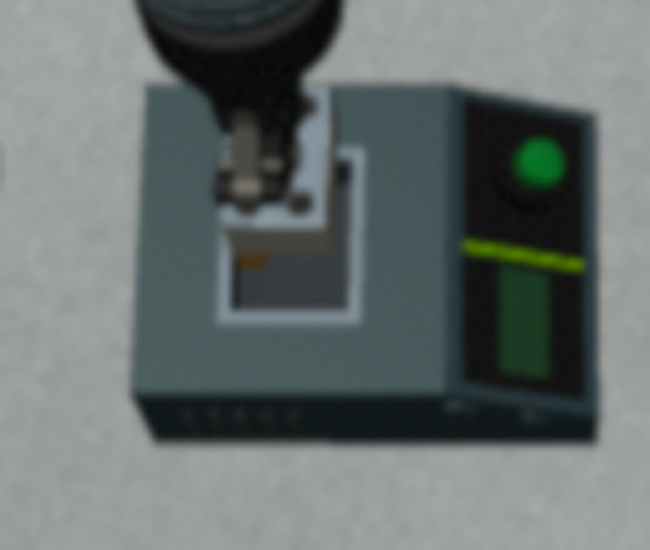

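Run:
```python
from h import *
z=.1735
for n,pts in (('top',[(337.6,220.4),(366.6,222.4)]),('side',[(280,221),(259.4,219.4)])):
    d=load(n)
    for p in pts:
        q=onz(d,*p,z); e=q-WELL; print(n,p,q.round(4),'heater-local',round(e@HX*1e3,1),round(e@HY*1e3,1))
    P=cloud(d); m=(P[...,2]>.165)&(P[...,2]<.181)&(abs(P[...,0]-.64)<.05)&(abs(P[...,1]+.127)<.06)&(d['image'].max(-1)>120)
    e=P[m]-WELL; 
    print('bright top',m.sum(),np.percentile(e@HX,[2,98]).round(4),np.percentile(e@HY,[2,98]).round(4),np.median(P[m][:,2]))
s=ctrl.sense();e=s['ee_pos']-WELL;print('tcp local',e@HX,e@HY)
```

```text
top (337.6, 220.4) [ 0.6159 -0.0987  0.1735] heater-local -28.0 26.2
top (366.6, 222.4) [ 0.6104 -0.1611  0.1735] heater-local -28.2 -36.4
bright top 204 [-0.0247 -0.0014] [-0.0348  0.0276] 0.169063417215425
side (280, 221) [ 0.6208 -0.0947  0.1735] heater-local -23.4 30.6
side (259.4, 219.4) [ 0.6634 -0.1019  0.1735] heater-local 19.5 27.1
bright top 162 [-0.0222  0.0188] [-0.0351  0.0263] 0.1721375587954162
tcp local -0.0004487015375321958 -0.0035762890051604505
```

Run:
```python
from h import *
s=st();R=Rt(np.array([0,0,-1.]),-HY)
off=np.array([.0018*HX+.0004*HY][0])
p=WELL+.0016*HX+.0005*HY-.0004*HY
for z in (.150,.130,.126,.120): p[2]=z; row(p,R,s)
```

```text
10.8 q [-0.372  0.471  1.327  0.     1.342  1.291] p [ 0.6408 -0.1307  0.1891] F [ 0.3  0.1 -1.5] M [-0.05 -0.03  0.02] op 0.154
[39.1, -3.7, -2.0] [-0.0067, -0.0014, -0.0003] deg 0.4
[59.1, -3.7, -1.9] [-0.0067, -0.0014, -0.0003] deg 0.4
[63.1, -3.7, -1.9] [-0.0067, -0.0014, -0.0003] deg 0.4
[69.1, -3.7, -1.9] [-0.0067, -0.0014, -0.0003] deg 0.4
```

carry_out([
  [[15,-3.9,1.1,-0.007,-0.001,0],[30,-3.9,1.1,-0.007,-0.001,0],[40,-3.9,1.1,-0.007,-0.001,0],[45,-3.9,1.1,-0.007,-0.001,0],[49,-3.9,1.1,-0.007,-0.001,0],[53,-3.9,1.1,-0.007,-0.001,0],[56,-3.9,1.1,-0.007,-0.001,0],[56,-3.9,1.1,-0.007,-0.001,0],[56,-3.9,1.1,-0.007,-0.001,0]],
])

```text
time: 11.7
ee_pos: [0.6412, -0.1259, 0.1337]
eef_rot: [[0.002, -0.084, -0.996], [-0.002, -0.996, 0.084], [-1.0, 0.002, -0.003]]
force: [-0.8, 0.8, -2.6]
opening: 0.152
```

Run:
```python
from h import *
s=st();e=s['ee_pos']-WELL;print('tcp local',e@HX,e@HY,s['eef_rot'].round(3).tolist())
for n in('top','side'):
    d=cap(n);im=d['image'];save(d,n+'7.png')
    x0,y0=(290,170) if n=='top' else (215,175)
    cr=cv2.resize(im[y0:y0+110,x0:x0+130],None,fx=5,fy=5,interpolation=cv2.INTER_CUBIC); cv2.imwrite(f'pics/h7_{n}.png',cr[...,::-1])
st()
```

```text
11.7 q [-3.640e-01  5.120e-01  1.400e+00 -1.000e-03  1.226e+00  1.292e+00] p [ 0.6412 -0.1259  0.1337] F [-0.8  0.8 -2.6] M [ 0.01 -0.01  0.01] op 0.152
tcp local -0.00047302125076400305 0.0012864578731289413 [[0.002, -0.084, -0.996], [-0.002, -0.996, 0.084], [-1.0, 0.002, -0.003]]
11.8 q [-3.640e-01  5.120e-01  1.400e+00 -1.000e-03  1.226e+00  1.292e+00] p [ 0.6413 -0.126   0.1339] F [ 0.7 -0.1 -2.1] M [ 0.03 -0.01 -0.05] op 0.151
```

View pics/h7_top.png

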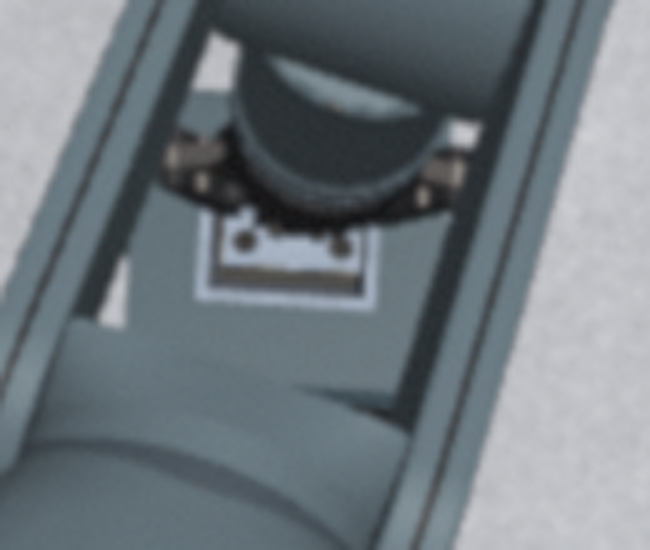

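View pics/h7_side.png

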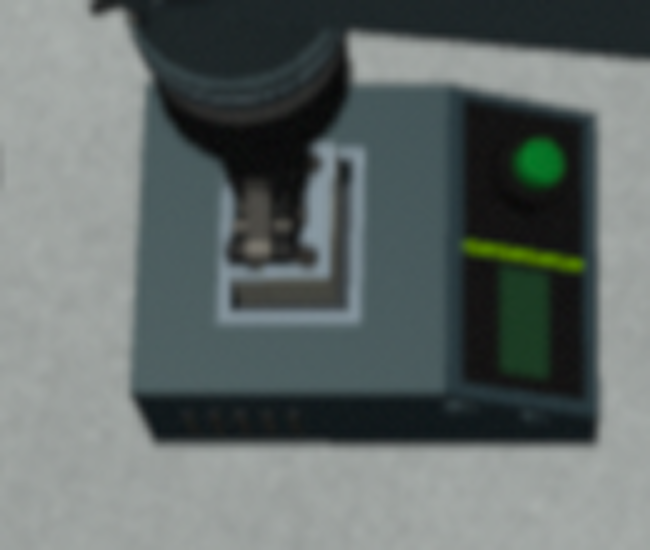

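carry_out([
  [[2,0,0,0,0,0],[4,0,0,0,0,0],[6,0,0,0,0,0],[7,0,0,0,0,0],[8,0,0,0,0,0],[9,0,0,0,0,0],[10,0,0,0,0,0],[10,0,0,0,0,0]],
])

```text
time: 12.6
ee_pos: [0.641, -0.1259, 0.1234]
eef_rot: [[0.002, -0.084, -0.996], [-0.002, -0.996, 0.084], [-1.0, 0.002, -0.002]]
force: [0.3, -0.2, -2.7]
opening: 0.155
```

Run:
```python
from h import *
s=st();e=s['ee_pos']-WELL;print('tcp local',e@HX,e@HY)
```

```text
12.6 q [-3.640e-01  5.210e-01  1.412e+00 -1.000e-03  1.205e+00  1.292e+00] p [ 0.641  -0.1259  0.1234] F [ 0.3 -0.2 -2.7] M [ 0.   -0.    0.05] op 0.155
tcp local -0.0006717996878408475 0.0012119803661717477
```

carry_out([
  [[1,0,0,0,0,0],[2,0,0,0,0,0],[3,0,0,0,0,0],[4,0,0,0,0,0],[5,0,0,0,0,0],[5,0,0,0,0,0]],
])

```text
time: 13.2
ee_pos: [0.641, -0.1259, 0.1183]
eef_rot: [[0.002, -0.084, -0.996], [-0.002, -0.996, 0.084], [-1.0, 0.002, -0.002]]
force: [-0.0, -0.8, -2.7]
opening: 0.155
```

Run:
```python
from h import *
s=st();e=s['ee_pos']-WELL;print('tcp local',e@HX,e@HY)
```

```text
13.2 q [-3.640e-01  5.260e-01  1.418e+00 -1.000e-03  1.195e+00  1.292e+00] p [ 0.641  -0.1259  0.1183] F [-0.  -0.8 -2.7] M [-0.06  0.07 -0.02] op 0.155
tcp local -0.0006801958523053975 0.0012377709200007273
```

carry_out([
  [[2,0,0,0,0,0],[4,0,0,0,0,0],[6,0,0,0,0,0],[8,0,0,0,0,0],[10,0,0,0,0,0],[11,0,0,0,0,0],[12,0,0,0,0,0],[13,0,0,0,0,0],[13,0,0,0,0,0]],
])

```text
time: 14.1
ee_pos: [0.6412, -0.126, 0.1056]
eef_rot: [[0.002, -0.084, -0.996], [-0.002, -0.996, 0.084], [-1.0, 0.002, -0.002]]
force: [0.2, 0.7, -2.2]
opening: 0.148
```

Run:
```python
from h import *
s=st();e=s['ee_pos']-WELL;print('tcp local',e@HX,e@HY)
```

```text
14.1 q [-3.640e-01  5.380e-01  1.431e+00 -1.000e-03  1.169e+00  1.292e+00] p [ 0.6412 -0.126   0.1056] F [ 0.2  0.7 -2.2] M [-0.02  0.03  0.01] op 0.148
tcp local -0.0004564906071809222 0.0011514477036783514
```

carry_out([
  [[1,0,0,0,0,0],[2,0,0,0,0,0],[3,0,0,0,0,0],[3.5,0,0,0,0,0],[4,0,0,0,0,0],[4,0,0,0,0,0]],
])

```text
time: 14.7
ee_pos: [0.6414, -0.1261, 0.1054]
eef_rot: [[0.004, -0.084, -0.996], [-0.003, -0.996, 0.084], [-1.0, 0.003, -0.005]]
force: [-7.7, 1.7, 16.9]
opening: 0.153
```

Run:
```python
from h import *
s=st();e=s['ee_pos']-WELL;print('tcp local',e@HX,e@HY)
```

```text
14.7 q [-0.364  0.537  1.433 -0.002  1.166  1.292] p [ 0.6414 -0.1261  0.1054] F [-7.7  1.7 16.9] M [0.47 1.28 0.  ] op 0.153
tcp local -0.00033013190985686823 0.0011206742478114052
```

carry_out([
  [[-3,0,0,0,0,0],[-3,0,0,0,0,0]],
])

```text
time: 14.9
ee_pos: [0.6416, -0.1261, 0.1054]
eef_rot: [[0.003, -0.084, -0.996], [-0.003, -0.996, 0.084], [-1.0, 0.002, -0.004]]
force: [-3.5, 0.9, 9.9]
opening: 0.153
```

Run:
```python
from h import *
st()
for n in('top','side'):
    d=cap(n);im=d['image'];save(d,n+'8.png')
    x0,y0=(290,170) if n=='top' else (215,175)
    cr=cv2.resize(im[y0:y0+110,x0:x0+130],None,fx=5,fy=5,interpolation=cv2.INTER_CUBIC); cv2.imwrite(f'pics/h8_{n}.png',cr[...,::-1])
    P=cloud(d); E=P-WELL; lx=E@HX; ly=E@HY
    m=(d['image'].max(-1)>150)&(abs(lx)<.021)&(abs(ly)<.031)&(P[...,2]<.15)
    v,u=np.nonzero(m); q=np.c_[lx[m],ly[m],P[m][:,2]]
    print(n,len(q)); A=np.c_[q[:,:2],np.ones(len(q))]; 
    if len(q)>10: print(np.linalg.lstsq(A,q[:,2],rcond=None)[0], np.percentile(q[:,2],[5,50,95]))
    m=(abs(abs(lx)-.045)<.012)&(abs(ly)<.06)&(d['image'].max(-1)>60)&(P[...,2]<.1); print('deck',np.median(P[m][:,2]))
```

```text
14.9 q [-3.640e-01  5.380e-01  1.432e+00 -1.000e-03  1.167e+00  1.292e+00] p [ 0.6416 -0.1261  0.1054] F [-3.5  0.9  9.9] M [0.15 0.2  0.03] op 0.153
top 132
[-0.05405388  0.01012216  0.09081733] [0.08809233 0.09136424 0.09425754]
deck 0.08862973462975166
side 32
[0.07101747 0.00942709 0.09218319] [0.0873268  0.0912023  0.09351756]
deck 0.08840533121551686
```

View pics/h8_top.png

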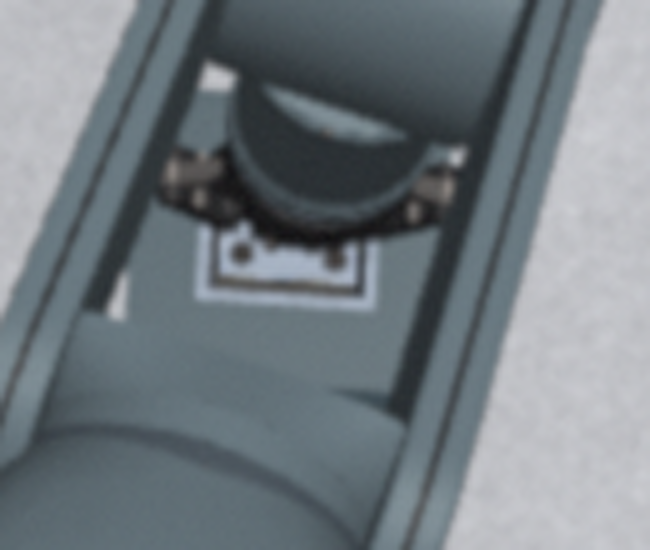

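View pics/h8_side.png

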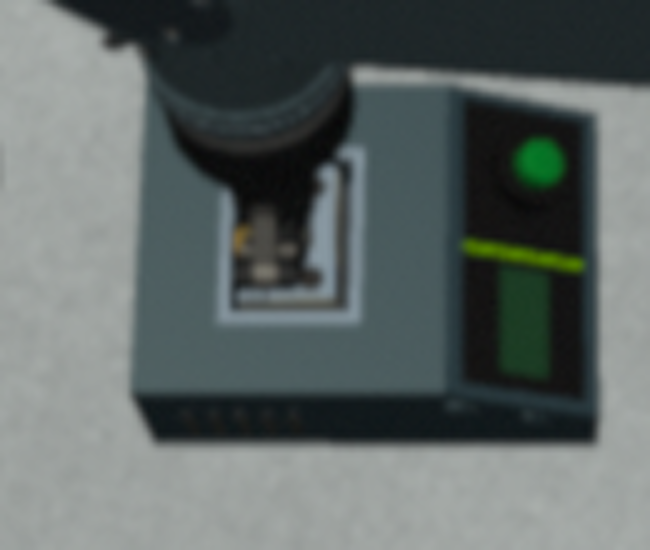

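carry_out([
  [[-1,0,0,0,0,0],[-1,0,0,0,0,0]],
])

```text
time: 15.2
ee_pos: [0.6414, -0.1261, 0.1055]
eef_rot: [[0.002, -0.084, -0.996], [-0.002, -0.996, 0.084], [-1.0, 0.002, -0.003]]
force: [-0.7, -0.7, 1.8]
opening: 0.15
```

carry_out([
  [[0,0,0,0,0,0],[0,0,0,0,0,0],[0,0,0,0,0,0],[0,0,0,0,0,0],[-10,0,0,0,0,0],[-30,0,0,0,0,0],[-60,0,0,0,0,0],[-90,0,0,0,0,0],[-90,0,0,0,0,0]],
], jaw=90)

```text
time: 16.1
ee_pos: [0.6437, -0.1267, 0.2019]
eef_rot: [[0.012, -0.084, -0.996], [-0.006, -0.996, 0.084], [-1.0, 0.005, -0.012]]
force: [0.1, -0.4, 1.0]
opening: 0.644
```

Run:
```python
from h import *
st()
for n in('top','side'):
    d=cap(n);im=d['image'];save(d,n+'9.png')
    x0,y0=(290,170) if n=='top' else (215,175)
    cr=cv2.resize(im[y0:y0+110,x0:x0+130],None,fx=5,fy=5,interpolation=cv2.INTER_CUBIC); cv2.imwrite(f'pics/h9_{n}.png',cr[...,::-1])
    P=cloud(d); E=P-WELL; lx=E@HX; ly=E@HY
    m=(d['image'].max(-1)>150)&(abs(lx)<.021)&(abs(ly)<.031)&(P[...,2]<.15)
    q=np.c_[lx[m],ly[m],P[m][:,2]]
    print(n,len(q)); A=np.c_[q[:,:2],np.ones(len(q))]; 
    if len(q)>10: print(np.linalg.lstsq(A,q[:,2],rcond=None)[0], np.percentile(q[:,2],[5,50,95]))
```

```text
16.1 q [-3.630e-01  4.600e-01  1.314e+00 -1.000e-03  1.356e+00  1.292e+00] p [ 0.6437 -0.1267  0.2019] F [ 0.1 -0.4  1. ] M [-0.02  0.02 -0.06] op 0.644
top 292
[0.00727243 0.00338422 0.09071719] [0.08797314 0.09062737 0.09344223]
side 82
[-0.0280471   0.03233586  0.09005591] [0.08764945 0.09074504 0.0926945 ]
```

View pics/h9_top.png

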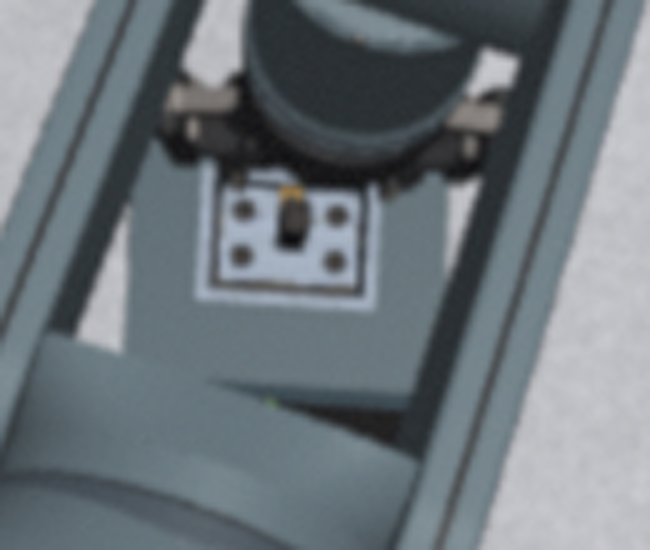

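View pics/h9_side.png

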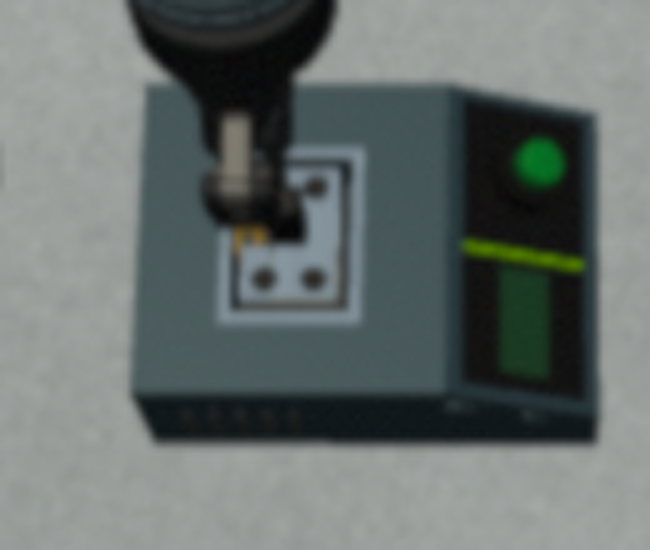

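Run:
```python
from h import *
s=st();a=np.radians(27)
n=np.cos(a)*Z-np.sin(a)*HX; R=Rt(-n,-HY); B=np.array([.5262,-.153,.0897])
for k in(.11,.03,0): row(B+k*n,R)
```

```text
16.2 q [-3.630e-01  4.630e-01  1.320e+00 -1.000e-03  1.353e+00  1.292e+00] p [ 0.6416 -0.126   0.1973] F [ 0.6 -0.5 -0.3] M [-0.04 -0.03 -0.01] op 0.649
[8.8, 36.6, 162.6] [0.0018, 0.4661, -0.0025] deg 26.7
[80.3, 36.4, 126.7] [0.0018, 0.4661, -0.0025] deg 26.7
[107.1, 36.3, 113.2] [0.0018, 0.4661, -0.0025] deg 26.7
```

carry_out([
  [[-10,15,45,0,0,0],[-10,25,90,0,0.12,0],[0,36,130,0,0.26,0],[9,36.5,162.5,0.002,0.466,-0.003],[9,36.5,162.5,0.002,0.466,-0.003],[9,36.5,162.5,0.002,0.466,-0.003],[9,36.5,162.5,0.002,0.466,-0.003],[45,36.5,144,0.002,0.466,-0.003],[80,36.5,126.7,0.002,0.466,-0.003],[80,36.5,126.7,0.002,0.466,-0.003],[80,36.5,126.7,0.002,0.466,-0.003]],
], jaw=255)

```text
time: 17.3
ee_pos: [0.5133, -0.1514, 0.1148]
eef_rot: [[0.448, -0.083, -0.89], [-0.035, -0.997, 0.076], [-0.893, -0.003, -0.45]]
force: [0.1, -0.8, 0.5]
opening: 0.001
```

Run:
```python
from h import *
s=st();a=np.radians(27)
n=np.cos(a)*Z-np.sin(a)*HX; R=Rt(-n,-HY); B=np.array([.5262,-.153,.0897])
for k in(0,): row(B+k*n,R)
```

```text
17.3 q [-0.669  0.143  2.124  0.512  0.537  0.587] p [ 0.5133 -0.1514  0.1148] F [ 0.1 -0.8  0.5] M [0.02 0.23 0.  ] op 0.001
[28.3, 0.5, -0.3] [0.0007, 0.005, 0.0034] deg 0.3
```

carry_out([
  [[15,0.5,0,0,0,0],[24,0.5,0,0,0,0],[28,0.5,0,0,0,0],[30,0.5,0,0,0,0],[32,0.5,0,0,0,0],[34,0.5,0,0,0,0]],
])

```text
time: 17.9
ee_pos: [0.5278, -0.1538, 0.0865]
eef_rot: [[0.452, -0.085, -0.888], [-0.038, -0.996, 0.076], [-0.891, -0.0, -0.453]]
force: [-16.7, 3.1, 29.3]
opening: -0.0
```

Run:
```python
from h import *
s=st(); print('axial',s['force']@s['eef_rot'][:,0], (s['ee_pos']-np.array([.5262,-.153,.0897]))@s['eef_rot'])
```

```text
17.9 q [-0.65   0.218  2.128  0.583  0.456  0.523] p [ 0.5278 -0.1538  0.0865] F [-16.7   3.1  29.3] M [0.35 0.56 0.13] op -0.0
axial -33.757891483412735 [3.63884490e-03 6.23589130e-04 1.10982061e-05]
```

carry_out([
  [[-4,0,0,0,0,0],[-4,0,0,0,0,0]],
])

```text
time: 18.1
ee_pos: [0.5257, -0.1536, 0.0896]
eef_rot: [[0.451, -0.086, -0.888], [-0.038, -0.996, 0.076], [-0.892, -0.0, -0.453]]
force: [1.0, 1.0, 1.6]
opening: 0.003
```

Run:
```python
from h import *
s=st(); print('axial',s['force']@s['eef_rot'][:,0], (s['ee_pos']-np.array([.5262,-.153,.0897]))@s['eef_rot'])
for n in('top','side'):
    d=cap(n);im=d['image'];save(d,n+'10.png')
    x0,y0=(300,200) if n=='top' else (265,175)
    cr=cv2.resize(im[y0:y0+110,x0:x0+130],None,fx=5,fy=5,interpolation=cv2.INTER_CUBIC); cv2.imwrite(f'pics/h10_{n}.png',cr[...,::-1])
s=st(); print('axial',s['force']@s['eef_rot'][:,0], (s['ee_pos']-np.array([.5262,-.153,.0897]))@s['eef_rot'])
```

```text
18.1 q [-0.652  0.209  2.129  0.574  0.465  0.531] p [ 0.5257 -0.1536  0.0896] F [1.  1.  1.6] M [ 0.01 -0.02  0.03] op 0.003
axial -1.0162882235495019 [-0.00015318  0.00069087  0.00046266]
18.2 q [-0.652  0.21   2.129  0.574  0.464  0.531] p [ 0.5256 -0.1537  0.0892] F [ 0.7 -0.5  2.9] M [-0.01 -0.04 -0.  ] op 0.003
axial -2.2676291393773873 [0.00021379 0.00072119 0.0006977 ]
```

View pics/h10_side.png

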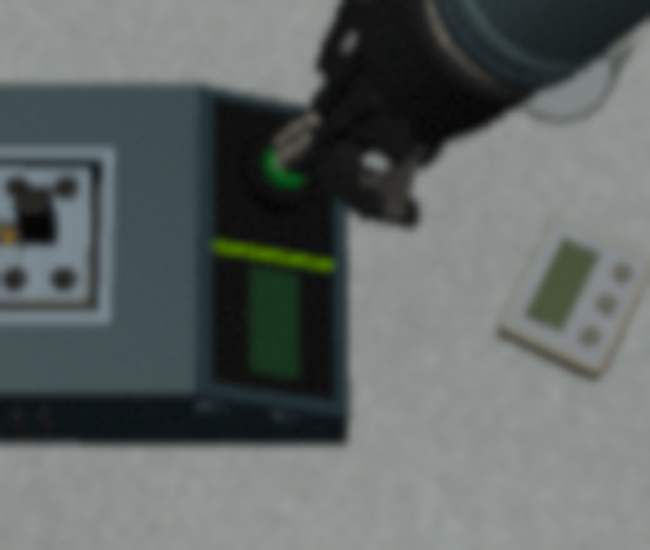

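carry_out([
  [[-2,0,0,0,0,0],[-2,0,0,0,0,0]],
])

```text
time: 18.4
ee_pos: [0.5243, -0.1533, 0.0904]
eef_rot: [[0.45, -0.086, -0.889], [-0.038, -0.996, 0.077], [-0.892, -0.001, -0.451]]
force: [0.4, -0.9, 1.6]
opening: -0.001
```

Run:
```python
from h import *
s=st(); print('axial',s['force']@s['eef_rot'][:,0], (s['ee_pos']-np.array([.5262,-.153,.0897]))@s['eef_rot'])
```

```text
18.4 q [-0.654  0.206  2.13   0.569  0.469  0.535] p [ 0.5243 -0.1533  0.0904] F [ 0.4 -0.9  1.6] M [-0.04  0.04 -0.05] op -0.001
axial -1.2114668776426856 [-0.00148785  0.00046671  0.00137059]
```

carry_out([
  [[-20,0,0,0,0,0],[-60,0,0,0,0,0],[-100,0,0,0,0,0],[-130,0,0,0,0,0],[-130,0,0,0,0,0]],
], jaw=90)

```text
time: 18.9
ee_pos: [0.4662, -0.1493, 0.2098]
eef_rot: [[0.454, -0.086, -0.887], [-0.041, -0.996, 0.075], [-0.89, 0.003, -0.455]]
force: [0.2, -0.9, 0.0]
opening: 0.649
```

Run:
```python
from h import *
s=st()
for n in('top','side'):
    d=cap(n);save(d,n+'11.png')
Ri=Rt(np.array([0,0,-1.]),np.array([.8,-.6,0]))
print('via');row([.40,-.02,.24],Ri)
R=Rbin(.9); row(np.array([.3416,.2196,.0471])-.1*R[:,0],R)
```

```text
18.9 q [-0.753 -0.093  2.083  0.398  0.808  0.676] p [ 0.4662 -0.1493  0.2098] F [ 0.2 -0.9  0. ] M [-0.04  0.21  0.01] op 0.649
via
[-64.4, -122.3, 53.1] [-0.9941, -0.4281, -0.2367] deg 63.5
[14.8, -277.7, 186.4] [-1.1814, 0.3444, -0.9632] deg 89.5
```

View pics/top11.png

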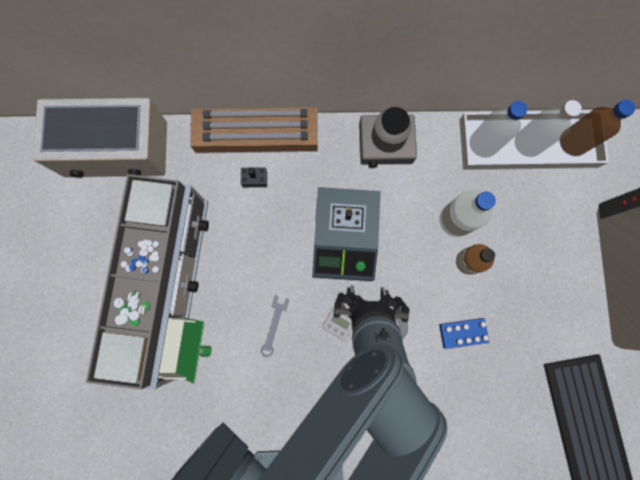

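View pics/side11.png

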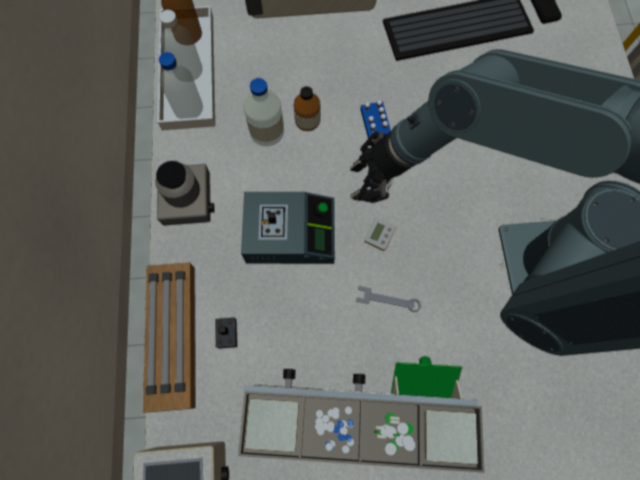

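carry_out([
  [[-64,-122,53,-0.994,-0.428,-0.237],[-64,-122,53,-0.994,-0.428,-0.237],[-64,-122,53,-0.994,-0.428,-0.237],[-64,-122,53,-0.994,-0.428,-0.237],[-64,-122,53,-0.994,-0.428,-0.237],[-64,-122,53,-0.994,-0.428,-0.237],[-64,-122,53,-0.994,-0.428,-0.237],[-64,-122,53,-0.994,-0.428,-0.237],[-64,-122,53,-0.994,-0.428,-0.237],[-64,-122,53,-0.994,-0.428,-0.237]],
])

```text
time: 20.0
ee_pos: [0.4, -0.0197, 0.2381]
eef_rot: [[-0.003, 0.8, -0.6], [0.003, -0.6, -0.8], [-1.0, -0.004, -0.0]]
force: [1.0, -0.3, -0.4]
opening: 0.648
```

Run:
```python
from h import *
s=st()
R=Rbin(.9); row(np.array([.3416,.2196,.0471])-.1*R[:,0],R)
```

```text
20.0 q [-3.310e-01 -2.200e-02  1.843e+00  1.000e-03  1.325e+00  3.120e-01] p [ 0.4    -0.0197  0.2381] F [ 1.  -0.3 -0.4] M [ 0.02 -0.01 -0.04] op 0.648
[129.5, -152.2, -87.7] [-0.4687, 0.8794, -0.2217] deg 58.5
```

carry_out([
  [[20,-50,-25,-0.07,0.12,-0.03],[40,-90,-50,-0.14,0.24,-0.06],[60,-120,-70,-0.2,0.37,-0.1],[80,-140,-80,-0.27,0.5,-0.13],[100,-152,-87.7,-0.33,0.62,-0.16],[115,-152,-87.7,-0.4,0.75,-0.19],[129.5,-152,-87.7,-0.469,0.879,-0.222],[129.5,-152,-87.7,-0.469,0.879,-0.222],[129.5,-152,-87.7,-0.469,0.879,-0.222],[129.5,-152,-87.7,-0.469,0.879,-0.222],[129.5,-152,-87.7,-0.469,0.879,-0.222]],
])

```text
time: 21.1
ee_pos: [0.3312, 0.1414, 0.1108]
eef_rot: [[0.112, 0.99, -0.086], [0.773, -0.141, -0.619], [-0.625, 0.003, -0.781]]
force: [0.8, -0.5, 0.7]
opening: 0.651
```

Run:
```python
from h import *
s=st()
R=Rbin(.9); row(np.array([.3416,.2196,.0471]),R)
```

```text
21.1 q [-0.78   0.283  2.359  0.727  1.238 -1.155] p [0.3312 0.1414 0.1108] F [ 0.8 -0.5  0.7] M [-0.39  0.01 -0.  ] op 0.651
[101.4, -0.9, 0.5] [0.0026, 0.0037, -0.0015] deg 0.3
```

carry_out([
  [[30,-1,0.5,0,0,0],[60,-1,0.5,0,0,0],[80,-1,0.5,0,0,0],[95,-1,0.5,0,0,0],[101,-1,0.5,0,0,0],[101,-1,0.5,0,0,0]],
])

```text
time: 21.7
ee_pos: [0.3412, 0.22, 0.0475]
eef_rot: [[0.111, 0.99, -0.084], [0.774, -0.139, -0.618], [-0.624, 0.004, -0.782]]
force: [-0.9, -0.2, -0.4]
opening: 0.646
```

carry_out([
  [[0,0,0,0,0,0],[0,0,0,0,0,0],[0,0,0,0,0,0],[0,0,0,0,0,0],[0,0,0,0,0,0],[0,0,0,0,0,0]],
], jaw=255, newtons=30)

```text
time: 22.3
ee_pos: [0.3415, 0.2187, 0.0476]
eef_rot: [[0.112, 0.99, -0.085], [0.774, -0.141, -0.617], [-0.623, 0.003, -0.782]]
force: [-4.0, -6.0, 6.0]
opening: 0.287
```

Run:
```python
from h import *
s=st()
k0=np.array([-.034,0,.078]); f=lambda th:hloc(k0[0]*np.cos(th)-k0[2]*np.sin(th),0,k0[2]*np.cos(th)+k0[0]*np.sin(th))
off=s['ee_pos']-f(.7)-.019*Rbin(.9)[:,0]; print(off)
for th in [.6,.5,.4,.3,.2,.1,.0,-.03]:
    R=Rbin(.6+.3*max(th,0)/.7); row(f(th)+.019*R[:,0]+off,R)
```

```text
22.3 q [-0.552  0.477  2.429  1.014  1.008 -1.32 ] p [0.3415 0.2187 0.0476] F [-4. -6.  6.] M [-0.26  0.39  0.5 ] op 0.287
[-0.00033022 -0.0012764  -0.00085988]
[-1.4, 0.0, -7.6] [0.0032, -0.0414, -0.0013] deg 2.4
[-2.0, 0.1, -15.3] [0.0032, -0.0842, -0.0014] deg 4.8
[-1.7, 0.1, -22.9] [0.0032, -0.1271, -0.0014] deg 7.3
[-0.7, 0.1, -30.6] [0.0031, -0.17, -0.0015] deg 9.7
[1.1, 0.1, -38.0] [0.0031, -0.2128, -0.0016] deg 12.2
[3.8, 0.1, -45.3] [0.0031, -0.2557, -0.0017] deg 14.7
[7.2, 0.2, -52.2] [0.003, -0.2985, -0.0017] deg 17.1
[8.4, 0.2, -54.4] [0.003, -0.2985, -0.0017] deg 17.1
```

carry_out([
  [[-0.8,0,-3.8,0,-0.02,0],[-1.4,0,-7.6,0,-0.041,0],[-1.8,0,-11.4,0,-0.062,0],[-2,0,-15.3,0,-0.084,0],[-1.9,0,-19.1,0,-0.105,0],[-1.7,0,-22.9,0,-0.127,0],[-1.3,0,-26.8,0,-0.148,0],[-0.7,0,-30.6,0,-0.17,0],[0.1,0,-34.3,0,-0.191,0],[1.1,0,-38,0,-0.213,0],[2.4,0,-41.7,0,-0.234,0],[3.8,0,-45.3,0,-0.256,0],[5.5,0,-48.8,0,-0.277,0],[7.2,0,-52.2,0,-0.298,0],[8.2,0,-54,0,-0.298,0],[8.2,0,-54,0,-0.298,0]],
])

```text
time: 23.9
ee_pos: [0.3472, 0.2588, 0.0848]
eef_rot: [[0.083, 0.99, -0.113], [0.56, -0.14, -0.817], [-0.825, 0.004, -0.566]]
force: [-2.7, -5.7, 8.7]
opening: 0.289
```

Run:
```python
from h import *
s=st()
e=s['ee_pos']-.019*s['eef_rot'][:,0]-HG; print('knob local',e@X,e@Y,e[2])
```

```text
23.9 q [-0.161  0.165  2.309  0.831  0.873 -0.638] p [0.3472 0.2588 0.0848] F [-2.7 -5.7  8.7] M [-0.39  0.34  0.21] op 0.289
knob local -0.0328799360827308 0.000179404169627787 0.07799000910740994
```

carry_out([
  [[0,0,0,0,0,0],[0,0,0,0,0,0],[0,0,0,0,0,0],[0,0,0,0,0,0],[-10,0,0,0,0,0],[-40,0,0,0,0,0],[-80,0,0,0,0,0],[-120,0,0,0,0,0],[-160,0,0,0,0,0],[-160,0,0,0,0,0]],
], jaw=90)

```text
time: 24.9
ee_pos: [0.3364, 0.1663, 0.2198]
eef_rot: [[0.09, 0.99, -0.113], [0.555, -0.144, -0.819], [-0.827, 0.011, -0.562]]
force: [1.1, -0.5, -0.1]
opening: 0.649
```

Run:
```python
from h import *
st()
for n in('top','side'):
    d=cap(n);im=d['image'];save(d,n+'12.png');P=cloud(d);hsv=cv2.cvtColor(im,cv2.COLOR_RGB2HSV)
    m=(cv2.inRange(hsv,(45,120,40),(80,255,255)))
    k,l,s,c=cv2.connectedComponentsWithStats(m)
    for i in range(1,k):
        if 60<s[i,4]<180: print(n,s[i,4],c[i].round(1),np.median(P[l==i],0).round(4))
    E=P-WELL; lx=E@HX; ly=E@HY
    m=(im.max(-1)>150)&(abs(lx)<.021)&(abs(ly)<.031)&(P[...,2]<.15)
    q=np.c_[lx[m],ly[m],P[m][:,2]]; A=np.c_[q[:,:2],np.ones(len(q))]
    print('block top',np.linalg.lstsq(A,q[:,2],rcond=None)[0].round(4),np.median(q[:,2]))
```

```text
24.9 q [-0.469 -0.136  2.154  0.579  1.366 -0.52 ] p [0.3364 0.1663 0.2198] F [ 1.1 -0.5 -0.1] M [-0.23  0.05 -0.03] op 0.649
top 80 [360.2 265.6] [ 0.5258 -0.1529  0.089 ]
top 91 [181.6 349.7] [0.3464 0.2481 0.1069]
block top [-0.02    0.      0.0907] 0.09081513182228174
side 87 [322.6 207. ] [ 0.5259 -0.1533  0.0882]
side 103 [429.  382.5] [0.3479 0.2491 0.1071]
block top [0. 0. 0.] nan
  return _methods._mean(a, axis=axis, dtype=dtype,
  ret = ret.dtype.type(ret / rcount)
```

View pics/top12.png

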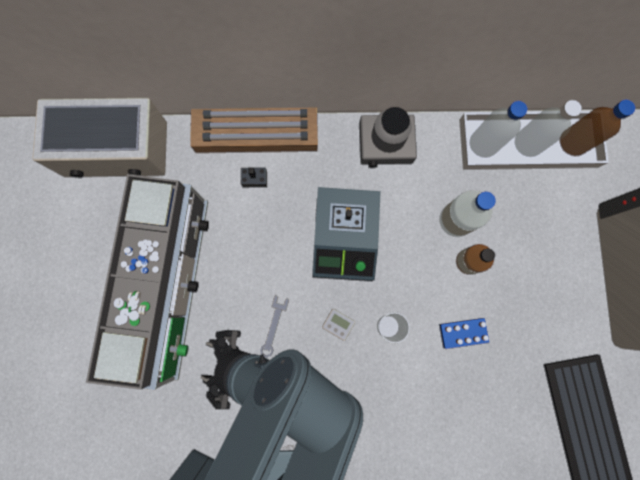

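View pics/side12.png

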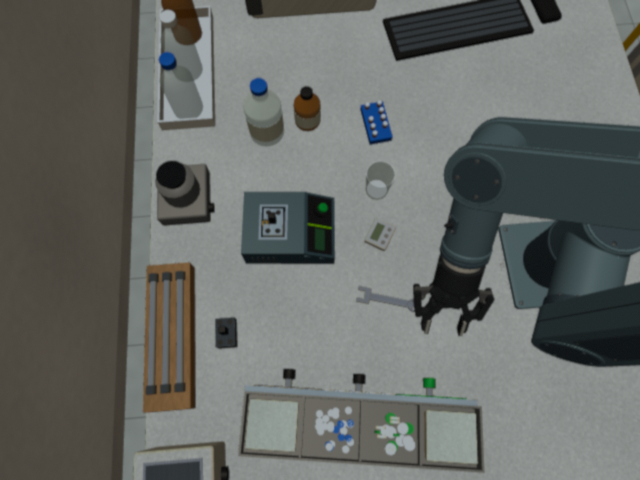

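The bin's knob sits about 1.6 mm forward of where it was when shut (top px 181.6 against 180.7 at the start), which is roughly 0.02 rad ajar. I'll nudge it shut with closed fingers.

Run:
```python
from h import *
st(); R=Rbin(.6)
for x in (-.075,-.052,-.046): row(hloc(x,0,.074),R)
```

```text
25.0 q [-0.466 -0.132  2.16   0.58   1.361 -0.52 ] p [0.3345 0.1685 0.2168] F [ 0.5 -1.  -0.2] M [-0.24  0.07 -0.01] op 0.647
[121.0, -0.7, 36.2] [0.002, 0.0009, -0.0047] deg 0.3
[134.0, -0.7, 17.2] [0.002, 0.0009, -0.0047] deg 0.3
[137.4, -0.7, 12.2] [0.002, 0.0009, -0.0047] deg 0.3
```

carry_out([
  [[40,-0.7,36,0,0,0],[80,-0.7,36,0,0,0],[110,-0.7,36,0,0,0],[121,-0.7,36,0,0,0],[128,-0.7,26,0,0,0],[134,-0.7,17.2,0,0,0],[134,-0.7,17.2,0,0,0]],
], jaw=255)

```text
time: 25.7
ee_pos: [0.3402, 0.2319, 0.095]
eef_rot: [[0.077, 0.99, -0.114], [0.56, -0.138, -0.817], [-0.825, -0.001, -0.565]]
force: [-0.2, 0.2, -0.7]
opening: 0.003
```

Run:
```python
from h import *
s=st(); e=s['ee_pos']-HG; print(e@X,e@Y,e[2],'FX',s['force']@X); R=Rbin(.6)
for x in (-.048,-.044): row(hloc(x,0,.074),R)
```

```text
25.7 q [-0.253  0.125  2.318  0.768  0.941 -0.656] p [0.3402 0.2319 0.095 ] F [-0.2  0.2 -0.7] M [-0.29  0.08 -0.03] op 0.003
-0.049778374703075515 0.003238240777435722 0.07252788926900941 FX 0.1580211030476454
[-0.2, 3.2, -2.3] [0.0026, -0.0008, 0.003] deg 0.2
[2.0, 3.3, -5.6] [0.0026, -0.0008, 0.003] deg 0.2
```

carry_out([
  [[0.6,0,-0.9,0,0,0],[1.2,0,-1.7,0,0,0],[1.7,0,-2.5,0,0,0],[2.3,0,-3.4,0,0,0],[2.8,0,-4.2,0,0,0],[2.8,0,-4.2,0,0,0]],
])

```text
time: 26.3
ee_pos: [0.3432, 0.235, 0.0961]
eef_rot: [[0.082, 0.99, -0.114], [0.558, -0.141, -0.818], [-0.825, 0.003, -0.564]]
force: [-1.5, -3.4, 1.3]
opening: 0.005
```

Run:
```python
from h import *
s=st(); e=s['ee_pos']-HG; print(e@X,e@Y,e[2],'FX',s['force']@X)
```

```text
26.3 q [-0.24   0.124  2.313  0.774  0.934 -0.646] p [0.3432 0.235  0.0961] F [-1.5 -3.4  1.3] M [-0.56  0.15  0.08] op 0.005
-0.04626399596769982 0.0007033956508275503 0.07356016881475205 FX -3.584768626220027
```

carry_out([
  [[0.6,0,-0.8,0,0,0],[1.1,0,-1.6,0,0,0],[1.7,0,-2.4,0,0,0],[1.7,0,-2.4,0,0,0]],
])

```text
time: 26.7
ee_pos: [0.3439, 0.2356, 0.0953]
eef_rot: [[0.083, 0.99, -0.112], [0.554, -0.139, -0.821], [-0.829, 0.006, -0.56]]
force: [-10.4, -27.4, 13.0]
opening: 0.001
```

Run:
```python
from h import *
s=st(); e=s['ee_pos']-HG; print(e@X,e@Y,e[2],'FX',s['force']@X)
```

```text
26.7 q [-0.232  0.125  2.311  0.772  0.927 -0.64 ] p [0.3439 0.2356 0.0953] F [-10.4 -27.4  13. ] M [-2.62  1.18  0.65] op 0.001
-0.04561702826205863 0.0001554251556359427 0.07284796602682089 FX -28.59446112682432
```

It's hard against the stop: 29 N for under 1 mm of travel. Backing off.

carry_out([
  [[-2,0,3,0,0,0],[-8,0,12,0,0,0],[-30,0,30,0,0,0],[-70,0,40,0,0,0],[-110,0,45,0,0,0],[-150,0,50,0,0,0],[-150,0,50,0,0,0],[-150,0,50,0,0,0]],
])

```text
time: 27.5
ee_pos: [0.326, 0.113, 0.1917]
eef_rot: [[0.084, 0.99, -0.116], [0.558, -0.143, -0.817], [-0.825, 0.004, -0.565]]
force: [-0.4, 0.4, -0.6]
opening: 0.003
```

Run:
```python
from h import *
st()
for n in('top','side'):
    d=cap(n);im=d['image'];save(d,n+'13.png');P=cloud(d);hsv=cv2.cvtColor(im,cv2.COLOR_RGB2HSV)
    m=(cv2.inRange(hsv,(45,120,40),(80,255,255)))
    k,l,s,c=cv2.connectedComponentsWithStats(m)
    for i in range(1,k):
        if 60<s[i,4]<180: print(n,s[i,4],c[i].round(1),np.median(P[l==i],0).round(4))
```

```text
27.5 q [-0.647 -0.089  2.198  0.53   1.378 -0.701] p [0.326  0.113  0.1917] F [-0.4  0.4 -0.6] M [-0.26  0.11  0.08] op 0.003
top 79 [360.2 265.6] [ 0.526  -0.1528  0.0898]
top 91 [180.7 349.8] [0.3466 0.2499 0.1078]
side 88 [322.5 207. ] [ 0.526  -0.1529  0.0885]
side 101 [429.  383.2] [0.3475 0.2507 0.1074]
```

View pics/top13.png

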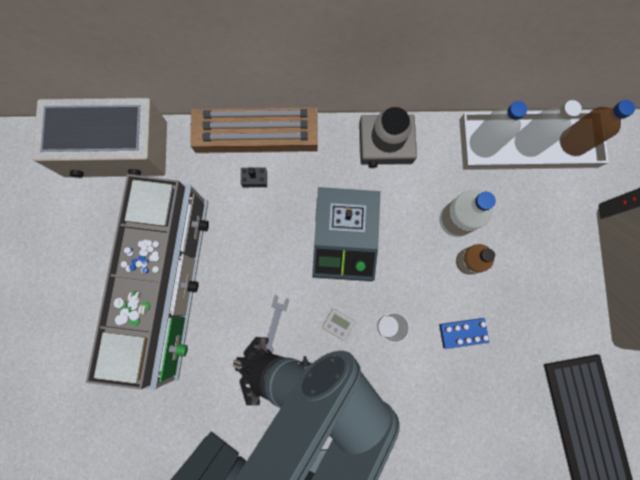

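View pics/side13.png

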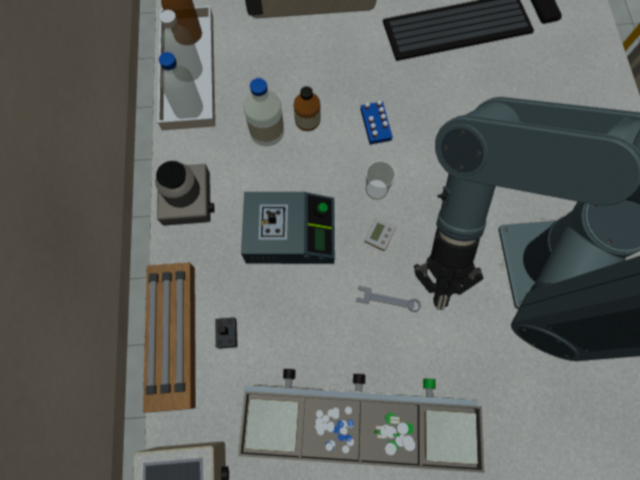

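The knob is back at its starting pixels in both views: top (180.7, 349.8) and side (429.0, 383.2). The block is seated and nothing else has moved, so I'm handing in.

```bash
python3 -c "
from h import *
print(ctrl.close_job())"
```

```text
the job is handed in; nothing more can be done
None
```

The keyed block is home in the heater well, the start button has been pressed, and the green bin is shut again. The job is handed in at about 27.6 s of the 67 s allowed, and the hand-in reported no verdict.

**What I did:** I tipped the green bin to its stop by its knob and lifted the block out by its post. I lowered it into the well in small steps. The keyway went over the key on the first try, so no shuffling was needed. I then pressed the button, gripped the knob to swing the bin back and let go.

**Last checks:**
- **Block:** its top measured about 2.2 mm above the deck with almost no slope, against the 2 mm expected when seated. The floor contact came about 4 mm higher than my grasp estimate. I trusted the camera heights, since my estimate of where I held the post was the less certain number. In a later look the side camera could not give a block height, but the top camera still agreed.
- **Start button:** it went to a hard stop at about 34 N along the tool, well over its 4 N. On backing off it pushed back with about 2 N, as a spring would. It ended up back at its starting position.
- **Green bin:** after I let go of the knob it was about 0.02 rad ajar. I nudged it shut with closed fingers, reaching 29 N against the stop. The knob is now at its starting pixels in both views.
- **Everything else:** in the last pictures the other two bins and the loose items look unmoved. The gripper is clear of everything.

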